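# Load bottle caps into a UV hood with a lift-off, sprung-pin door

## Robot

A 6-joint arm with a two-finger parallel gripper is mounted at the origin on a cart in front of the work surface, level with it; the furniture and walls round the work are solid. World frame = base frame: x ahead of the robot, y to its left, z up, the work surface at z = 0. Lengths are in m, angles in rad, forces in N, time in s.
With the tool pointing down it reaches from about 0.375 to 0.9 m from the base axis. Payload 3.1 kg.
Tool frame: the origin (TCP) lies at the very end of the fingers, on their centre line; the grasp point (between the pads) lies 19 mm behind it; z points along the fingers, y is the line along which they close (so a half turn about z gives the same grasp; the last joint's range is limited). The gripper opens to 85 mm and grips with 20 to 120 N. Pads are 22 mm wide; open, the fingers measure 114 mm over their backs; the gripper's body (76 mm by 85 mm) begins 54 mm behind the grasp point. The pads swing forward as they close: fully open they stand 13 mm farther back than shut.
Start: joints at [-1.347, 0.527, 1.433, -0, 1.181, -0.178], TCP at [0.244, -0.575, 0.231] pointing down, gripper open.
Joint ranges: [-3.08, 3.08], [-0.75, 2.2], [0.22, 2.44], [-1.43, 4.57], [0, 2.65], [-2.85, 2.85]. Speed limits (rad/s): [2.79, 2.79, 3.14, 3.14, 3.14, 3.14].

## Interface

Orientations are given as a rotation vector (axis times angle).
In Python, from plant import env, cams, workorder gives the robot as it stands.
- The arm moves only by the shell command python3 -m jog 'ROWS'. ROWS is JSON, a list of rows, each a list of 3 entries, a list of its own where there are three numbers: the shift along the tool's x, y, z normalised to -1 to 1, where 1 is 0.025 m, then the turn, a rotation vector about the tool's x, y, z normalised to -1 to 1, where 1 is 0.12 rad, then the opening, from -1 (shut) to 1 (fully open), so that 0 is half open. In form: [[[x, y, z], [rx, ry, rz], gripper], ...]. A call has 1 to 10 rows; each row shifts and turns the commanded pose from where the row before left it, along the tool's axes as they then stand; what a row does not reach is not made up. A row lasts 1/12 s, in which the tool goes at most 41.7 mm and 7.16 degrees, less where a joint would pass 70% of its speed; a pose out of reach is approached as far as the arm can. A call with a number of a shift or a turn outside -1 to 1 is refused whole. A call with a gripper value outside its range is refused whole. The fingers move at their own pace and stop on an object; the grip force is fixed at half the most. Time passes only in rows, so rows that do not move let the fingers close. It gives the time, the measured TCP pose, the force, the opening and the grip force at its end, in the units of the state.
- env.sense(): the state, without advancing time (a new reading comes with each control period).
- cams.read_camera(name): name is "scene" or "top" or "wrist"; returns a dict with "color" (480x640x3 uint8, red, green, blue), "intrinsics" (3x3 intrinsics, pixels), "R" (3x3) and "t" (3): a world point X has camera coordinates R X + t. Camera axes: x right, y down, z forward; pixel columns grow to the right and rows downward; lengths in m; the calibration is good to about 2 mm. A picture is of the moment at which its call begins. There is no depth.
- workorder.hand_in(): hands the job in; it is judged then, once.
The state is a dict: "time": time; "joints": joint angles; "joint_vel": joint speeds; "joint_torque": joint torques, N m; "tcp_pos": TCP position; "orientation": TCP orientation; "force": force on the tool from outside, world axes, zero at the start; "moment": the same for the moment, N m; "gripper_width": finger opening in m; "grip_force": force on a finger pad.
Only numpy, scipy, OpenCV 4.12 (cv2) and the standard library are available. Lean on these libraries where they do the work, as an engineer would, in place of code of your own. Each camera call takes 0.05 s, during which the arm holds its last target. There are 200 camera calls.

## Task

Load the white bottle caps lying at the front of the bench into the UV hood. Pinch the door's two red finger plates to pull in its sprung hinge pins, lift the amber door off and hang it in the V saddles of the parking stand; then draw the tray out nearly to its stop by its blue tab, and lay each of those caps flat in the tray, one to a compartment. Slide the loaded tray fully home under the hood and only then drop the door back into its hinge, upright, with both pins sprung out into their eyes; do not move the dropper bottle, timer or tape roll.

Things in the scene. Friction and masses are not known exactly. Their poses are not given: they have to be found in the camera images.
- hinge_eyes (a point): Midpoint between the hinge eyes of the white fixed hood (194 wide, 84 deep, 71 high, opens to its own -x). y along the hinge line, z up. Eyes: square holes 11 x 11 in two grey brackets, inner faces at y = +-126, tops 97 above the bench. The point is 83.5 above the bench, 6 in front of the hood's face. Sill feet 20 high carry the door's lower edge, its hinge line then level with the eyes.
- door_hinge_line (a point): Middle of the hinge line of the loose amber see-through door: panel 206 wide, 58 high, 5 thick; 0.22 kg, lower edge 63.5 below this point. Along its top runs a tube 12 in diameter, 246 long along y (20 bare past the panel at each end); z up the panel. From each tube end a sprung pin, 6 in diameter, comes out 12 into the hood's eye; drawn in, it vanishes in the tube. Starts on the hood.
- door_grip (a point): Grip point of the door, 30 above the hinge line, between its two red finger plates (22 in x, 8 in y, from 8 to 46 above the line). At rest their outer faces are 52 apart along y; pinched together from above they pull both pins in and stop 24 apart, and so carry the door. Let go, the springs push them out. Each spring takes 5 N, 8.5 N at the end; pinch with 20 N or more.
- pin_left (a joint): Travel of the sprung hinge pin at the door's +y end, in m: 0 fully out, 0.012 flush with the tube end, 0.014 pulled in to the stop; springs back to 0.
- pin_right (a joint): Travel of the sprung hinge pin at the door's -y end, in m: 0 fully out, 0.012 flush with the tube end, 0.014 pulled in to the stop; springs back to 0.
- stand_seat (a point): Where the middle of the door's hinge line lies when it hangs in the fixed parking stand, 75 above the bench; y along the parked hinge line. Two black posts with orange upward V saddles (12 wide in y, inner faces at y = +-109, tops about 100 above the bench, mouth about 45 wide in x) hold the bare ends of the door's tube; the panel hangs between the posts. Either way round will do.
- tray_grip (a point): Grip point on the upright blue tab of the grey tray: 12 thick in y, 16 in x, its top 81 above the bench; the point is 55 above the bench. Tab 45 in front of the hood's face when the tray is home; it moves with the tray, which slides under the hood's roof along the hood's x. Axes as the hood's.
- tray (a joint): How far the tray is drawn out of the hood, in m: 0 home, 0.125 at its stop, along the hood's -x. Stays where it is left; friction 1.2 N. May start up to 6 mm ajar.
- tray_mid (a point): Centre of the tray's floor, 8 above the bench; axes as the hood's; moves with the tray, 43 behind the hood's face when home. Three compartments in a row, centres at y = -60, 0 and +60, each 58 x 58 inside, with walls 2 thick and 6 high over the floor.
- cap_1_mid (a point): Centre of a white ribbed bottle cap, a round disc 52 in diameter and 24 high (12 above and below this point), lying flat. Grip it across with the fingertips about 3 below this point, so that they clear the tray walls. Not every cap is there in every start.
- cap_1: The same cap; origin at the centre of its underside.
- cap_2_mid (a point): Centre of a white ribbed bottle cap, a round disc 52 in diameter and 24 high (12 above and below this point), lying flat. Grip it across with the fingertips about 3 below this point, so that they clear the tray walls. Not every cap is there in every start.
- cap_2: The same cap; origin at the centre of its underside.
- cap_3_mid (a point): Centre of a white ribbed bottle cap, a round disc 52 in diameter and 24 high (12 above and below this point), lying flat. Grip it across with the fingertips about 3 below this point, so that they clear the tray walls. Not every cap is there in every start.
- cap_3: The same cap; origin at the centre of its underside.
- door: The same amber door; origin at the middle of its lower edge, axes as door_hinge_line. Between hood and stand, a grey drawer cabinet about 210 high fills the bench to the right of the hood and behind the stand (x over 475, y under -75): carry the door round its front.
- dropper: Bystander, to be left alone: amber dropper bottle, 33 in diameter, 105 high; origin at the centre of its underside.
- bench_timer: Bystander, to be left alone: white bench timer, 58 x 62 x 18; origin at the centre of its underside.
- tape: Bystander, to be left alone: roll of tan tape, 58 in diameter, 19 high; origin at the centre of its underside.
Not all that is in view belongs to the job. Leave any green or purple look-alike of the cap_2 alone.

How it is judged:
On the way, in this order (a step that is already met when the one before it is completed fails the run):
1. the door hangs in the parking stand, both ends of its tube in the saddles, let go (x of door_hinge_line in the frame of stand_seat between -0.01 and 0.01 m and y of door_hinge_line in the frame of stand_seat between -0.014 and 0.014 m and z of door_hinge_line in the frame of stand_seat between -0.01 and 0.01 m and angle between door_grip's own z axis and vertical below 0.25 rad and contact force between the fingers and door below 0.3 N), for 0.3 s.
2. the tray is drawn out at least 9 cm, with the door still parked (value of joint tray above 0.09 m and x of door_hinge_line in the frame of stand_seat between -0.01 and 0.01 m and y of door_hinge_line in the frame of stand_seat between -0.014 and 0.014 m and z of door_hinge_line in the frame of stand_seat between -0.01 and 0.01 m and angle between door_grip's own z axis and vertical below 0.25 rad), for 0.2 s.
3. every cap lies flat in a compartment of the drawn-out tray, let go (value of joint tray above 0.07 m and x of cap_1_mid in the frame of tray_mid between -0.01 and 0.01 m and y of cap_1_mid in the frame of tray_mid between -0.07 and 0.07 m and z of cap_1_mid in the frame of tray_mid between 0.008 and 0.016 m and angle between each of cap_1_mid, cap_2_mid, cap_3_mid's own z axis and vertical below 0.12 rad and x of cap_2_mid in the frame of tray_mid between -0.01 and 0.01 m and y of cap_2_mid in the frame of tray_mid between -0.07 and 0.07 m and z of cap_2_mid in the frame of tray_mid between 0.008 and 0.016 m and x of cap_3_mid in the frame of tray_mid between -0.01 and 0.01 m and y of cap_3_mid in the frame of tray_mid between -0.07 and 0.07 m and z of cap_3_mid in the frame of tray_mid between 0.008 and 0.016 m and contact force between the fingers and cap_1 below 0.3 N and contact force between the fingers and cap_2 below 0.3 N and contact force between the fingers and cap_3 below 0.3 N), for 0.2 s.
4. the tray is fully home with every cap flat in it, the door still parked (value of joint tray below 0.006 m and x of cap_1_mid in the frame of tray_mid between -0.01 and 0.01 m and y of cap_1_mid in the frame of tray_mid between -0.07 and 0.07 m and z of cap_1_mid in the frame of tray_mid between 0.008 and 0.016 m and angle between each of cap_1_mid, cap_2_mid, cap_3_mid's own z axis and vertical below 0.12 rad and x of cap_2_mid in the frame of tray_mid between -0.01 and 0.01 m and y of cap_2_mid in the frame of tray_mid between -0.07 and 0.07 m and z of cap_2_mid in the frame of tray_mid between 0.008 and 0.016 m and x of cap_3_mid in the frame of tray_mid between -0.01 and 0.01 m and y of cap_3_mid in the frame of tray_mid between -0.07 and 0.07 m and z of cap_3_mid in the frame of tray_mid between 0.008 and 0.016 m and x of door_hinge_line in the frame of stand_seat between -0.01 and 0.01 m and y of door_hinge_line in the frame of stand_seat between -0.014 and 0.014 m and z of door_hinge_line in the frame of stand_seat between -0.01 and 0.01 m and angle between door_grip's own z axis and vertical below 0.25 rad), for 0.2 s.
At the end, for the whole second after the job is handed in: The door is back on the hood: the middle of its hinge line within 6 mm of the middle of the eyes, lined up within 0.05 rad, upright within 0.12 rad, both pins out to within 4 mm; the tray is home within 6 mm; every cap lies flat in a tray compartment; all is at rest and let go (distance between door_hinge_line and hinge_eyes below 0.006 m and value of joint each of pin_left, pin_right below 0.004 m and angle between each of door_grip, cap_1_mid, cap_2_mid, cap_3_mid's own z axis and vertical below 0.12 rad and angle between the y axis of door_grip and the y axis of hinge_eyes, either way round below 0.05 rad and value of joint tray below 0.006 m and x of cap_1_mid in the frame of tray_mid between -0.01 and 0.01 m and y of cap_1_mid in the frame of tray_mid between -0.07 and 0.07 m and z of cap_1_mid in the frame of tray_mid between 0.008 and 0.016 m and x of cap_2_mid in the frame of tray_mid between -0.01 and 0.01 m and y of cap_2_mid in the frame of tray_mid between -0.07 and 0.07 m and z of cap_2_mid in the frame of tray_mid between 0.008 and 0.016 m and x of cap_3_mid in the frame of tray_mid between -0.01 and 0.01 m and y of cap_3_mid in the frame of tray_mid between -0.07 and 0.07 m and z of cap_3_mid in the frame of tray_mid between 0.008 and 0.016 m and linear speed of each of door, cap_1, cap_2, cap_3 below 0.02 m/s); the robot touches nothing.
It fails at once if the dropper bottle is pushed away or knocked over (distance of dropper from where it was at the start of the episode above 0.03 m or angle between dropper's own z axis and vertical above 0.5 rad).
It fails at once if the timer is pushed away or knocked over (distance of bench_timer from where it was at the start of the episode above 0.03 m or angle between bench_timer's own z axis and vertical above 0.5 rad).
It fails at once if the tape roll is pushed away or knocked over (distance of tape from where it was at the start of the episode above 0.03 m or angle between tape's own z axis and vertical above 0.5 rad).
Of cap_1, cap_2, cap_3 only 2 to 3 are there at a start; the rules pass over those that are not, and their reading is None.
At some moment in a run one of cap_1, cap_2, cap_3 may be knocked a few centimetres aside while the robot is not near it.
It also fails if it takes over 210 s, if anything falls off the work surface, if the arm or the gripper's body presses on something with over 40 N, if the wrist force passes 120 N, or if a joint passes its speed limit or range.

## Working session

There is one attempt and no reset: what is moved stays moved. The work goes in short steps, Python scripts to look and compute and a shell command to move; the robot and the scene stay as the last step left them, time stands still between calls to the robot, and variables do not carry over. Pictures are saved under pics/ and viewed, at most 14 in all, crops included, and the job is handed in when it is done.

```bash
ls; mkdir -p pics
cat > h.py <<'E'
import numpy as np, cv2
from plant import env, cams, workorder
def snap(n):
    d=cams.read_camera(n); return d
def ray(d,uv,z):
    K,R,t=np.array(d['intrinsics']),np.array(d['R']),np.array(d['t'])
    v=R.T@np.linalg.solve(K,[uv[0],uv[1],1]); c=-R.T@t
    return c+v*(z-c[2])/v[2]
def proj(d,X):
    K,R,t=np.array(d['intrinsics']),np.array(d['R']),np.array(d['t'])
    p=K@(R@np.array(X)+t); return p[:2]/p[2]
def save(d,f): cv2.imwrite(f,cv2.cvtColor(d['color'],cv2.COLOR_RGB2BGR))
E
python3 - <<'E'
from h import *
s=env.sense(); print(s)
for n in('scene','top'):
    d=snap(n); save(d,f'pics/{n}0.png'); np.save(f'{n}0.npy',d,allow_pickle=True)
    print(n,-np.array(d['R']).T@d['t'],d['intrinsics'][0][0])
E
```

```text
pics
{'time': 0.0, 'joints': array([-1.34750952e+00,  5.28470037e-01,  1.43390372e+00,  1.90314034e-05,
        1.18140475e+00, -1.78506558e-01]), 'joint_vel': array([ 1.38165187e-03, -3.43907562e-04, -1.40412309e-03,  8.67745260e-05,
       -1.03949895e-03,  8.53180181e-04]), 'joint_torque': array([ 8.27916265e-04, -4.42346549e+01, -1.78023595e+01, -8.83570942e-05,
        8.47440708e-03, -1.22809240e-05]), 'tcp_pos': array([ 0.24428522, -0.57450266,  0.2303308 ]), 'orientation': array([-3.07626959e+00, -6.26451428e-01,  4.91993499e-05]), 'force': array([-0.31777384,  1.06750624,  0.33888849]), 'moment': array([ 0.00267016, -0.02495451,  0.02361207]), 'grip_force': 0.0, 'gripper_width': 0.08531969566448995}
scene [0.22657234 0.46280621 0.75807904] 434.37617255834584
top [0.42718053 0.03717603 1.53117381] 606.6823349013501
```

View pics/scene0.png

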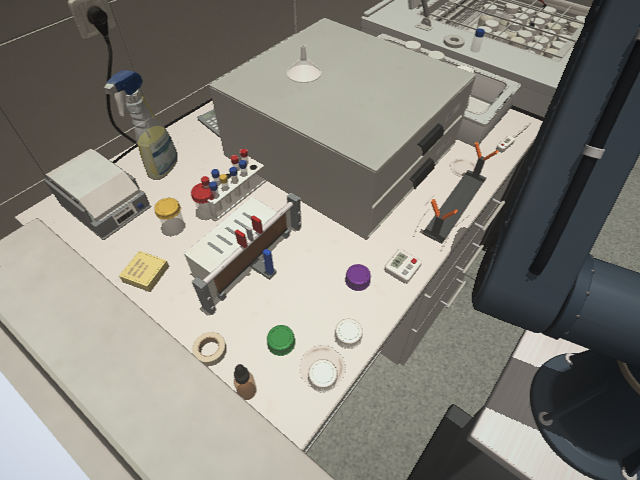

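View pics/top0.png

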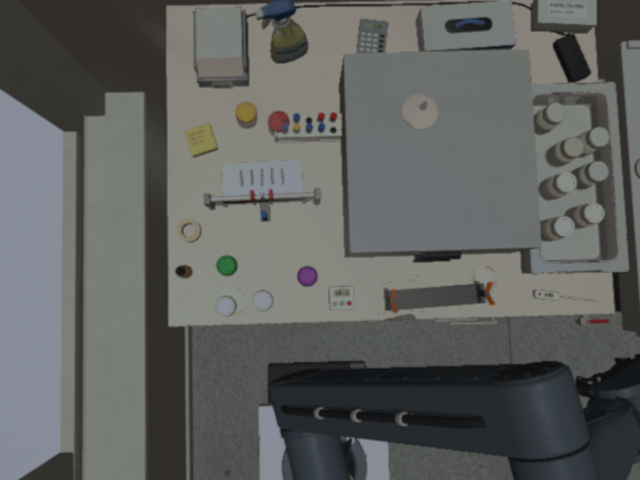

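The scene view shows two white caps, at (322,374) and (348,332). The first sits by a clear dish. The top view has them at (226,306) and (263,300). Look-alikes are the green cap at top (227,265), the purple one at (307,276), the tape at (189,230) and the white timer at (342,297). I choose the two white caps. The door's red plates are at top (252/271,196), the blue tab at (264,214), and the orange saddles at (393,300) and (488,293).

Run:
```python
from h import *
D={n:np.load(f'{n}0.npy',allow_pickle=True).item() for n in('scene','top')}
for n,d in D.items():
    hsv=cv2.cvtColor(d['color'],cv2.COLOR_RGB2HSV); H,S,V=cv2.split(hsv)
    if n=='top': rois=dict(red=(240,180,285,205),blue=(255,205,275,225),orange=(380,275,500,315),cap=(205,285,280,322))
    else: rois=dict(red=(230,210,270,250),blue=(255,245,280,280),orange=(425,140,500,230),cap=(295,310,370,395))
    for k,(a,b,c,e) in rois.items():
        h,s,v=[q[b:e,a:c] for q in(H,S,V)]
        if k=='red': m=((h<8)|(h>172))&(s>140)&(v>60)
        if k=='blue': m=(h>105)&(h<130)&(s>120)
        if k=='orange': m=(h<16)&(s>140)&(v>80)
        if k=='cap': m=(s<22)&(v>(165 if n=='top' else 190))
        N,L,st,ce=cv2.connectedComponentsWithStats(m.astype(np.uint8))
        for i in range(1,N):
            if st[i,4]>=8: print(n,k,st[i]+[a,b,0,0,0],(ce[i]+[a,b]).round(1), *(ray(d,ce[i]+[a,b],z).round(4) for z in {'red':(.13,),'blue':(.081,),'orange':(.1,),'cap':(.024,)}[k]))
t=D['top']; c=cv2.resize(t['color'][180:325,175:330],None,fx=5,fy=5,interpolation=cv2.INTER_CUBIC)[:600]
s=cv2.resize(D['scene']['color'][185:395,190:390],None,fx=2.8,fy=2.8,interpolation=cv2.INTER_CUBIC)
cv2.imwrite('pics/c1.png',cv2.cvtColor(c,cv2.COLOR_RGB2BGR)); cv2.imwrite('pics/c2.png',cv2.cvtColor(s,cv2.COLOR_RGB2BGR));print(c.shape,s.shape)
```

```text
scene red [251 216  11  18  86] [256.4 223.6] [0.6468 0.1193 0.13  ]
scene red [235 230  12  18  69] [240.  236.5] [0.649  0.1608 0.13  ]
scene blue [262 249   9   7  38] [266.5 252. ] [0.6148 0.1327 0.081 ]
scene orange [475 142   6  16  52] [477.6 149.3] [ 0.4214 -0.3802  0.1   ]
scene orange [484 150  15  11  36] [490.6 154.7] [ 0.3899 -0.3815  0.1   ]
scene orange [431 199   9  18  73] [435.1 207.4] [ 0.4102 -0.1564  0.1   ]
scene orange [442 209  16  11  66] [449.3 213.9] [ 0.379  -0.1587  0.1   ]
scene cap [ 295  310   75   85 3851] [331.4 342. ] [0.4187 0.1809 0.024 ]
scene cap [309 360  28  26 538] [322.5 372.7] [0.3966 0.2353 0.024 ]
top red [251 191   3   9  22] [251.9 195. ] [0.6538 0.1525 0.13  ]
top red [270 190   2   8  14] [270.4 193.9] [0.6553 0.1092 0.13  ]
top blue [262 211   4   9  30] [263.6 215. ] [0.6124 0.1293 0.081 ]
top orange [485 282   7  10  36] [488.3 286.5] [ 0.426  -0.3979  0.1   ]
top orange [391 290   5   9  29] [392.8 293.9] [ 0.415  -0.1716  0.1   ]
top orange [486 295   8  10  37] [489.6 299.5] [ 0.3954 -0.3994  0.1   ]
top orange [392 303   5   9  29] [394.1 307.3] [ 0.3837 -0.1733  0.1   ]
(600, 775, 3) (588, 560, 3)
```

View pics/c2.png

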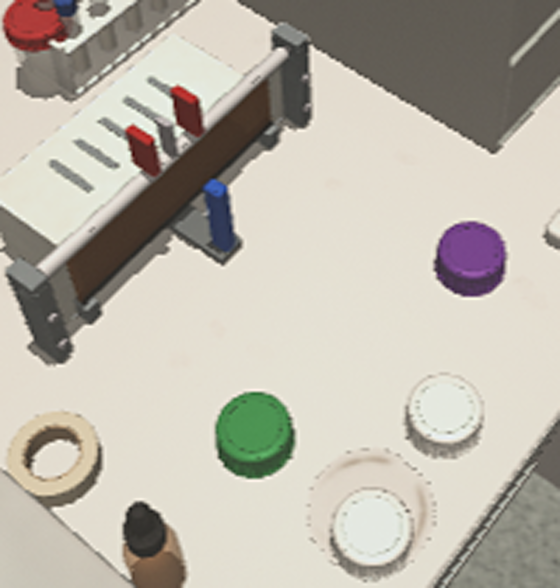

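View pics/c1.png

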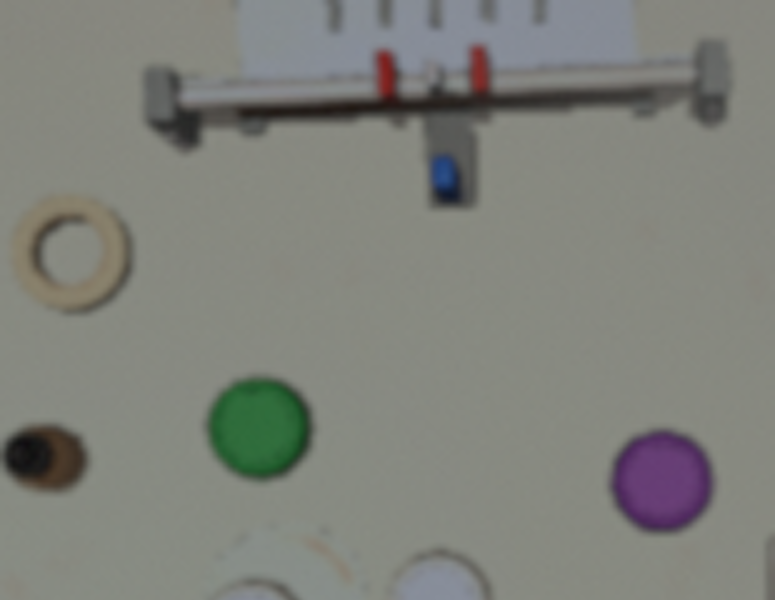

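The crop confirms the two plain white caps, at scene (322,372) and (348,332). The door sits on the hood with the red plates at about (0.6545, 0.131) and hood yaw about 0.047. The stand is at about (0.405, -0.289), yaw about 0.05. I'll go above the stand first and look with the wrist camera.

```bash
cat >> h.py <<'E'
from scipy.spatial.transform import Rotation as Ro
def go(p,yaw=None):
    "units to shift (in present tool frame, and in frame after turn) and to turn"
    s=env.sense(); R=Ro.from_rotvec(s['orientation']).as_matrix(); d=np.array(p)-s['tcp_pos']
    print('at',s['tcp_pos'].round(4),'yaw',np.arctan2(R[1,0],R[0,0]).round(4),'tilt',np.arccos(min(1,-R[2,2])).round(4),'t',round(s['time'],1),'w',round(s['gripper_width'],4))
    print('shift now',(R.T@d/.025).round(2))
    if yaw is not None:
        c,n=np.cos(yaw),np.sin(yaw); T=np.array([[c,n,0],[n,-c,0],[0,0,-1]]).T
        w=(Ro.from_matrix(R).inv()*Ro.from_matrix(T)).as_rotvec()
        print('turn',(w/.12).round(2),'shift after',(T.T@d/.025).round(2))
E
python3 -m jog '[[[0,0,-1],[0,0,0.98],1],[[0,0,-1],[0,0,0.98],1],[[0,0,-1],[0,0,0.98],1],[[0.55,-0.9,-1],[0,0,0],1],[[0.55,-0.9,-1],[0,0,0],1],[[0.55,-0.9,0],[0,0,0],1],[[0.55,-0.9,0],[0,0,0],1],[[0.55,-0.9,0],[0,0,0],1],[[0.55,-0.9,0],[0,0,0],1],[[0.55,-0.9,0],[0,0,0],1]]'
python3 -m jog '[[[0.55,-0.9,0],[0,0,0],1],[[0.55,-0.9,0],[0,0,0],1],[[0.55,-0.9,0],[0,0,0],1],[[0.55,-0.9,0],[0,0,0],1],[[0,0,0],[0,0,0],1],[[0,0,0],[0,0,0],1]]'
python3 - <<'E'
from h import *
go((.405,-.289,.36),.047)
d=snap('wrist'); save(d,'pics/w1.png'); np.save('w1.npy',d,allow_pickle=True)
print(-np.array(d['R']).T@d['t'],proj(d,(.405,-.289,.075)))
E
```

```text
time: 0.93
tcp_pos: [0.3331, -0.4116, 0.3559]
orientation: [-3.14, -0.077, 0.001]
force: [-0.5, 0.0, 0.3]
gripper_width: 0.0853
grip_force: 0.0
time: 1.43
tcp_pos: [0.3836, -0.3194, 0.3561]
orientation: [-3.14, -0.081, 0.001]
force: [-0.4, -0.5, 0.7]
gripper_width: 0.0853
grip_force: 0.0
at [ 0.3836 -0.3194  0.3561] yaw 0.0517 tilt 0.0006 t 1.4 w 0.0853
shift now [ 0.92 -1.17 -0.15]
turn [-0.    0.    0.04] shift after [ 0.91 -1.17 -0.15]
[ 0.46094355 -0.31408669  0.49907112] [298.96788951 176.74209049]
```

View pics/w1.png

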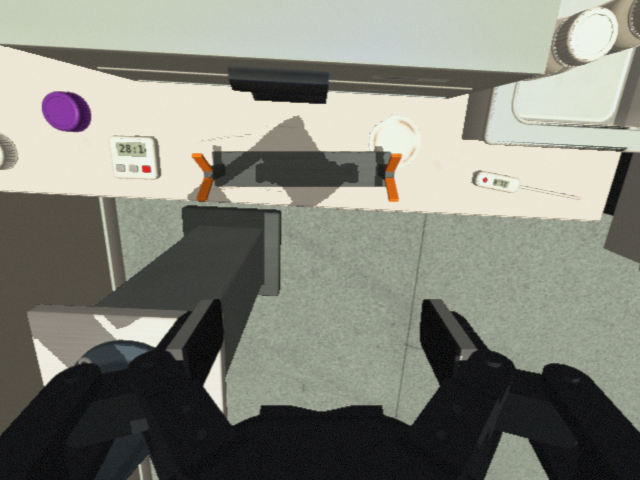

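The wrist view shows the saddles clearly, with orange V's at about (203,177) and (393,177), next to the timer at (134,157).

Run:
```python
from h import *
d=np.load('w1.npy',allow_pickle=True).item()
H,S,V=cv2.split(cv2.cvtColor(d['color'],cv2.COLOR_RGB2HSV))
m=((H<14)&(S>150)&(V>100)).astype(np.uint8); m[:140]=0;m[215:]=0
N,L,st,ce=cv2.connectedComponentsWithStats(m)
for i in range(1,N):
    if st[i,4]<20: continue
    ys,xs=np.where(L==i); P=np.c_[xs,ys].astype(float)
    a=st[i]; print(a)
    # the top faces: rows at extreme ends
    for r in (ys.min()+1,ys.max()-1):
        q=P[ys==r]; print('tip row',r,q[:,0].min(),q[:,0].max(),ray(d,q[:,:].mean(0),.1).round(4))
    for r in range(ys.min(),ys.max()+1,6): q=P[ys==r]; print(r,q[:,0].min(),q[:,0].max(),end='; ')
    print()
```

```text
[193 154  19  18 132]
tip row 155 201.0 201.0 [ 0.427  -0.1776  0.1   ]
tip row 170 203.0 211.0 [ 0.4104 -0.1837  0.1   ]
154 201.0 201.0; 160 195.0 205.0; 166 200.0 209.0; 
[386 154  15  18 152]
tip row 155 391.0 392.0 [ 0.4386 -0.3954  0.1   ]
tip row 170 386.0 394.0 [ 0.4217 -0.3956  0.1   ]
154 392.0 400.0; 160 389.0 399.0; 166 387.0 396.0; 
[142 166   8   6  42]
tip row 167 142.0 149.0 [ 0.4101 -0.1127  0.1   ]
tip row 170 143.0 149.0 [ 0.4066 -0.1129  0.1   ]
166 143.0 148.0; 
[197 178  16  23 212]
tip row 179 204.0 212.0 [ 0.4   -0.184  0.1  ]
tip row 199 197.0 206.0 [ 0.3758 -0.175   0.1   ]
178 204.0 212.0; 184 202.0 211.0; 190 200.0 209.0; 196 197.0 207.0; 
[385 178  13  24 195]
tip row 179 385.0 393.0 [ 0.4113 -0.3956  0.1   ]
tip row 200 389.0 390.0 [ 0.3866 -0.399   0.1   ]
178 385.0 393.0; 184 386.0 394.0; 190 387.0 396.0; 196 389.0 397.0;
```

```bash
python3 -m jog '[[[0.4,-1,0],[0,0,0],1],[[0.4,-1,0],[0,0,0],1],[[0.5,-1,0],[0,0,0],1],[[0.5,-1,0],[0,0,0],1],[[0.5,-1,0],[0,0,0],1],[[0.5,-1,0],[0,0,0],1],[[0.5,-1,0],[0,0,0],1],[[0.5,-1,0],[0,0,0],1],[[0.5,-1,0],[0,0,0],1],[[0.5,-1,0],[0,0,0],1]]'
python3 -m jog '[[[0.5,-1,0],[0,0,0],1],[[0.5,-1,0],[0,0,0],1],[[0.5,-1,0],[0,0,0],1],[[0.5,-1,0],[0,0,0],1],[[0.5,-1,0.5],[0,0,0],1],[[0.5,-1,0.5],[0,0,0],1],[[0.5,-1,0.5],[0,0,0],1],[[0.4,-0.6,0.5],[0,0,0],1],[[0,0,0],[0,0,0],1],[[0,0,0],[0,0,0],1]]'
python3 - <<'E'
from h import *
go((.6545,.131,.2),.047)
d=snap('wrist'); save(d,'pics/w2.png'); np.save('w2.npy',d,allow_pickle=True)
E
```

```text
time: 2.32
tcp_pos: [0.4916, -0.0653, 0.3561]
orientation: [3.14, 0.074, -0.0]
force: [0.4, -0.2, -0.8]
gripper_width: 0.0856
grip_force: 0.0
time: 3.15
tcp_pos: [0.5793, 0.1288, 0.3049]
orientation: [3.14, 0.077, -0.004]
force: [0.2, 0.8, -0.8]
gripper_width: 0.0854
grip_force: 0.0
at [0.5793 0.1288 0.3049] yaw 0.0492 tilt 0.0029 t 3.1 w 0.0854
shift now [3.02 0.06 4.19]
turn [0.01 0.02 0.02] shift after [3.01 0.06 4.2 ]
```

View pics/w2.png

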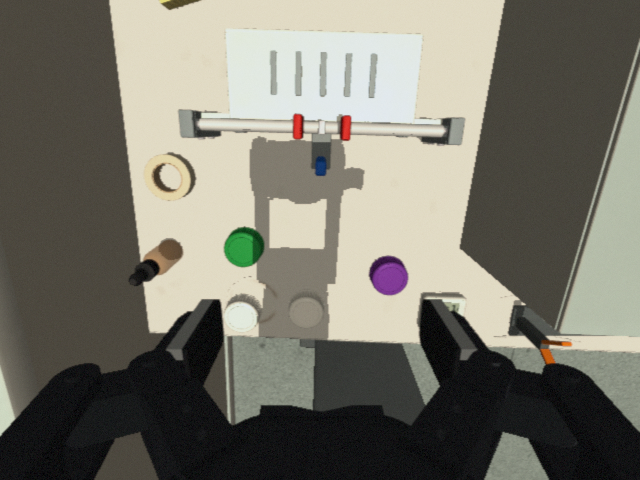

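The wrist view shows the plates at (298,126) and (346,128), the brackets at (190,123) and (454,130), the tab at (321,166), and the caps at (241,316) and (306,312).

Run:
```python
from h import *
d=np.load('w2.npy',allow_pickle=True).item()
H,S,V=cv2.split(cv2.cvtColor(d['color'],cv2.COLOR_RGB2HSV))
def comp(m,roi,z,n,mn=30):
    q=np.zeros_like(m,np.uint8); a,b,c,e=roi; q[b:e,a:c]=m[b:e,a:c]
    N,L,st,ce=cv2.connectedComponentsWithStats(q)
    for i in range(1,N):
        if st[i,4]>mn: print(n,st[i],ce[i].round(1),ray(d,ce[i],z).round(4)); 
comp(((H<8)|(H>172))&(S>140),(280,100,365,150),.1295,'red')
comp((H>100)&(H<130)&(S>150),(310,150,335,180),.081,'blue')
g=V
for roi in((175,105,215,140),(435,112,470,150)):
    comp((V<165)&(V>50),roi,.097,'brk')
# tube line: bright strip columns; find bright/dark centre per column
m=(S<40)&(V>150)
for c in (212,225,232,408,425,435):
    col=V[100:150,c]; print(c,''.join(chr(97+int(v)//10) for v in col))
for b in range(290,336,4): print(b,''.join(chr(97+int(v)//10) for v in V[b,210:335]))
```

```text
red [293 114  10  25 215] [297.6 126.4] [0.6587 0.1553 0.1295]
red [340 116  11  24 219] [345.2 127.4] [0.66   0.1129 0.1295]
blue [316 157  10  18 165] [320.4 165.7] [0.6206 0.1332 0.081 ]
brk [179 109  36  30 654] [192.4 124. ] [0.6559 0.2605 0.097 ]
brk [435 117  30  29 558] [451.7 130.9] [0.6624 0.0057 0.097 ]
212 wwwwwwwwwwwpnwxxxwqsuwwwxwwvspkgeffgjprvwwwwwwwwww
225 wwwwwwwwwwwwwwxxxwprtvwwxxwvtqoswwwwwwwwwwwwwwwwww
232 xxxxxxxxxxxxxxxxxwpqtvwwxxwvurprvwwwwwwwwwwwwwwwww
408 xxxxxxxxxxxxxxxxxxxxxxxuqrtvwwwwwuspqvwwwwwwwwwwww
425 wwwwwwwwwwwwwwwwwpnwxxxwoqsuwwxwwvtqkgeeeflovwwwww
435 wwwwwwwwwwwwwwwwwwwswxxwsqsuvwxxwvurohefeehqvwwwww
290 wwwwwwwwwwwwwwwwwwvwwwwwwwwwwwwwwwwwwwwwwwwwwwwwwwwwwtnnmmmmmlllmmmmmmnmnmmmnnmmmmmmnmmnmmmmmmmmmmmmmmmmmmmmnmmmmmnnoswwwwwww
294 wwwwwwwwwwwwwwwwwwwwwwwwwtrtusqoooopqrtvwwwwwwwwwwwwwtnnmmmmmnmlkllmmmmnmnnmmmnnnmmmmmllkkkkkklkkkklkklllklmmnnmnnnnnnswwwwww
298 wwvvvwwwvwwwwwwwwwwwtomllllmmlmlllkmmllmnnpopsvwwwwwupnmmmmmmmmmmmmmmnmmmnnmnmmmmmlkkkkkllmnnnoooonnnmlkkkkkkkklmnmmnswwwwwww
302 hgccbbbbcdlswwwvvtnlkklnqsttuutttsqpnlkklkkllmnnptwwtnnmmmmm
[... 405 characters left out ...]
nnmmnoooooooooooooooooooooooooooooooonmmmnnotwwwww
318 ababbbcbabaentvxxwwxxxxxxxxxxxxxxxxxxxxxxxxxwxunkkmmmmmmmllklmmmmmmmnmnnmmnnmmmmnoooooooooooooooooooooooooooooonmmmmnnnswwwww
322 bbbbbbbbbbadjrvvwxxwwxxxxxxxxxxxxxxxxxxxxxwwxwtonlllllmmmmmmmnnnmmmmmnmnmnnnmmnnmmmnoooooooooooooooooooooooonmmnmmnmnmoswwwww
326 bbbbbbbcbbcbfqwwwvvwxwvvwxxxxxxxxxxxxwxwwxxwutvwtnmnmmmnmnmmmnmmmnnmmnmmmnnnmmmnnmnmmnnmmnonnoooooonnnnnmnmmnnmmnmmnnnswwwwww
330 bbbbabbbbbcbemtwwwwwwwvvvwxwxxxxxxxxxxwvvwwwwwwwtommmnmmmmnmmmnnmnnnmmmnnmmmnmmmmmmnnnmmnmmmmnmmmmnmmmmnmmmnnnnmnmmnnnswwwwww
334 bbbbbbbbbabbciqutuvwwwwwwwwwwwwwwwwwwwwwwwwwwwwwtnnnnmmmnmmnnmmnnmmmnmmmmmmmnmmmmnmmnmnmmnnmmnnmnmmmmnnnmmmnnmmmmnmmnnswwwwww
```

Run:
```python
from h import *
d=np.load('w2.npy',allow_pickle=True).item(); t=np.load('top0.npy',allow_pickle=True).item()
def yaw(a,b): return round(float(np.arctan2(b[0]-a[0],a[1]-b[1])),4)
V=cv2.cvtColor(d['color'],cv2.COLOR_RGB2GRAY).astype(float)
def edge(V,c,lo,hi): 
    g=np.abs(np.diff(V[lo:hi,c-2:c+3].mean(1))); return g
# hood roof front edge + back edge via bright panel: wrist
a,b=ray(d,(225,123.7),.0895),ray(d,(408,129.3),.0895); print('tube',a,b,yaw(a,b))
# slots on the roof, all same height .071: centroids
H,S,G=cv2.split(cv2.cvtColor(d['color'],cv2.COLOR_RGB2HSV))
m=((G<190)).astype(np.uint8); m[:48]=0;m[98:]=0;m[:,:262]=0;m[:,385:]=0
N,L,st,ce=cv2.connectedComponentsWithStats(m); P=[ray(d,ce[i],.071) for i in range(1,N) if st[i,4]>60]
P=sorted(P,key=lambda p:-p[1]); print(np.round(P,4),yaw(P[0],P[-1]))
a,b=ray(t,(211,198.4),.0895),ray(t,(315,194.4),.0895); print('top',a,b,yaw(a,b))
for uv in ((241.5,317),(306,312)): print('cap',ray(d,uv,.024).round(4))
```

```text
tube [0.6578405  0.23056211 0.0895    ] [0.66176263 0.04705164 0.0895    ] 0.0214
[[0.7093 0.1854 0.071 ]
 [0.7093 0.1603 0.071 ]
 [0.7107 0.1354 0.071 ]
 [0.7111 0.1103 0.071 ]
 [0.7119 0.0852 0.071 ]] 0.0262
top [0.654823   0.25367745 0.0895    ] [0.65792532 0.00440369 0.0895    ] 0.0124
cap [0.3991 0.234  0.024 ]
cap [0.4117 0.1432 0.024 ]
```

```bash
python3 -m jog '[[[0.8,0,0.5],[0,0,0.21],1],[[0.8,0,1],[0,0,0],1],[[0.8,0,1],[0,0,0],1],[[0.8,0,1],[0,0,0],1],[[0,0,0],[0,0,0],1],[[0,0,0],[0,0,0],1]]'
python3 - <<'E'
from h import *
go((.659,.133,.098),.024)
d=snap('wrist'); save(d,'pics/w3.png'); np.save('w3.npy',d,allow_pickle=True)
H,S,V=cv2.split(cv2.cvtColor(d['color'],cv2.COLOR_RGB2HSV))
m=(((H<8)|(H>172))&(S>140)).astype(np.uint8)
N,L,st,ce=cv2.connectedComponentsWithStats(m)
for i in range(1,N):
    if st[i,4]>60: print(st[i],ce[i],ray(d,ce[i],.1295))
E
```

```text
time: 3.7
tcp_pos: [0.6587, 0.1299, 0.2175]
orientation: [3.141, 0.034, -0.006]
force: [-0.3, 0.1, 0.6]
gripper_width: 0.0857
grip_force: 0.0
at [0.6587 0.1299 0.2175] yaw 0.0214 tilt 0.0035 t 3.7 w 0.0857
shift now [ 0.03 -0.13  4.78]
turn [ 0.    0.03 -0.02] shift after [ 0.01 -0.12  4.78]
[353   0  38  13 333] [374.43243243   4.65765766] [0.80686138 0.10352847 0.1295    ]
[282 216  14  40 437] [288.85354691 235.40045767] [0.66421583 0.15446588 0.1295    ]
[341 216  13  40 428] [346.88317757 235.64252336] [0.66498404 0.11316544 0.1295    ]
```

```bash
python3 -m jog '[[[0,-0.15,0.8],[0,0,0],1],[[0,0,0.8],[0,0,0],1],[[0,0,0.8],[0,0,0],1],[[0,0,0.8],[0,0,0],1],[[0,0,0.8],[0,0,0],1],[[0,0,0.78],[0,0,0],1],[[0,0,0],[0,0,0],1],[[0,0,0],[0,0,0],1]]'
python3 -m jog '[[[0,0,0],[0,0,0],-1],[[0,0,0],[0,0,0],-1],[[0,0,0],[0,0,0],-1],[[0,0,0],[0,0,0],-1],[[0,0,0],[0,0,0],-1],[[0,0,0],[0,0,0],-1],[[0,0,0],[0,0,0],-1],[[0,0,0],[0,0,0],-1]]'
```

```text
time: 4.42
tcp_pos: [0.6588, 0.1353, 0.101]
orientation: [3.141, 0.037, 0.001]
force: [1.0, 0.5, 0.1]
gripper_width: 0.0857
grip_force: 0.0
time: 5.08
tcp_pos: [0.6615, 0.1355, 0.1036]
orientation: [3.141, 0.038, 0.011]
force: [-0.2, -1.6, 11.3]
gripper_width: 0.0189
grip_force: 60.4
```

Run:
```python
from h import *
go((.659,.133,.098),.024)
d=snap('wrist'); s=snap('scene')
a=cv2.resize(d['color'][150:450,160:480],None,fx=1.25,fy=1.25); b=cv2.resize(s['color'][170:320,150:350],None,fx=2,fy=2.5)
c=np.zeros((375,800,3),np.uint8); c[:375,:400]=a; c[:375,400:800]=b
save({'color':c},'pics/w4.png')
```

```text
at [0.6615 0.1355 0.1036] yaw 0.024 tilt 0.0069 t 5.1 w 0.0189
shift now [-0.11  0.1   0.22]
turn [ 0.   -0.06  0.  ] shift after [-0.1   0.1   0.22]
```

View pics/w4.png

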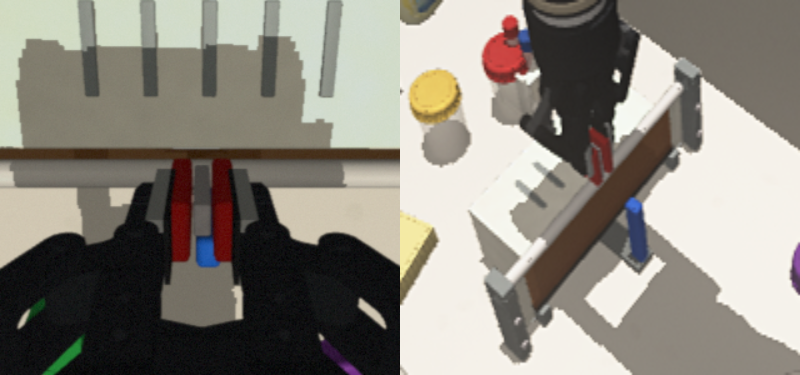

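Both plates are pinched to the stop (wrist crop, plates at (180,210) and (222,210)). Now I lift straight up.

```bash
python3 -m jog '[[[0,0,-0.2],[0,0,0],-1],[[0,0,-0.3],[0,0,0],-1],[[0,0,-0.5],[0,0,0],-1],[[0,0,-0.5],[0,0,0],-1],[[0,0,-0.5],[0,0,0],-1],[[0,0,-0.5],[0,0,0],-1]]'
python3 -m jog '[[[0,0,-0.8],[0,0,0],-1],[[0,0,-0.8],[0,0,0],-1],[[0,0,-0.8],[0,0,0],-1],[[0,0,-0.8],[0,0,0],-1],[[0,0,-0.8],[0,0,0],-1],[[0,0,0],[0,0,0],-1],[[0,0,0],[0,0,0],-1]]'
python3 - <<'E'
from h import *
go((.459,.133,.27),.049)
s=snap('scene'); save({'color':cv2.resize(s['color'][130:330,150:400],None,fx=2,fy=2)},'pics/s5.png')
E
```

```text
time: 5.68
tcp_pos: [0.6591, 0.1361, 0.1633]
orientation: [-3.141, -0.037, -0.001]
force: [0.5, -0.4, -2.9]
gripper_width: 0.0188
grip_force: 58.9
time: 6.27
tcp_pos: [0.6596, 0.1359, 0.2638]
orientation: [-3.141, -0.038, -0.006]
force: [-0.5, -0.1, -3.4]
gripper_width: 0.019
grip_force: 58.8
at [0.6596 0.1359 0.2638] yaw 0.024 tilt 0.004 t 6.3 w 0.019
shift now [-8.03 -0.07 -0.28]
turn [-0.   -0.03 -0.21] shift after [-8.02 -0.28 -0.25]
```

View pics/s5.png

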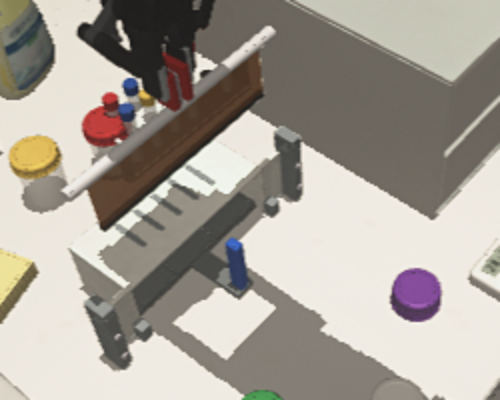

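The door is lifted level and clear of the hood. Now round the front of the cabinet to the stand.

```bash
python3 -m jog '[[[-0.5,0,0],[0,0,0],-1],[[-0.9,0,0],[0,0,0],-1],[[-0.9,0,0],[0,0,0],-1],[[-0.9,0,0],[0,0,0],-1],[[-0.9,0,0],[0,0,0],-1],[[-0.9,0,0],[0,0,0],-1],[[-0.9,0,0],[0,0,0],-1],[[-0.9,0,0],[0,0,0],-1],[[-0.9,0,0],[0,0,0],-1],[[-0.9,0,0],[0,0,-0.21],-1]]'
python3 -m jog '[[[-0.1,0.6,0],[0,0,0],-1],[[-0.1,0.9,0],[0,0,0],-1],[[-0.1,0.9,0],[0,0,0],-1],[[-0.1,0.9,0],[0,0,0],-1],[[-0.1,0.9,0],[0,0,0],-1],[[-0.1,0.9,0],[0,0,0],-1],[[-0.1,0.9,0],[0,0,0],-1],[[-0.1,0.9,0],[0,0,0],-1],[[-0.1,0.9,0],[0,0,0],-1],[[-0.1,0.9,0],[0,0,0],-1]]'
python3 -m jog '[[[-0.1,0.9,0],[0,0,0],-1],[[-0.1,0.9,0],[0,0,0],-1],[[-0.1,0.9,0],[0,0,0],-1],[[-0.1,0.9,0],[0,0,0],-1],[[-0.1,0.9,0],[0,0,0],-1],[[-0.1,0.9,0],[0,0,0],-1],[[-0.1,0.8,0],[0,0,0],-1],[[0,0.7,0],[0,0,0],-1],[[0,0,0],[0,0,0],-1],[[0,0,0],[0,0,0],-1]]'
python3 - <<'E'
from h import *
go((.4055,-.2878,.2),.049)
E
```

```text
time: 7.15
tcp_pos: [0.4415, 0.1305, 0.2603]
orientation: [-3.141, -0.077, 0.006]
force: [0.2, 0.0, -2.6]
gripper_width: 0.0186
grip_force: 58.9
time: 7.98
tcp_pos: [0.4283, -0.0883, 0.2605]
orientation: [-3.139, -0.077, 0.005]
force: [0.3, 0.2, -3.0]
gripper_width: 0.0185
grip_force: 58.9
time: 8.82
tcp_pos: [0.4198, -0.2608, 0.2604]
orientation: [-3.138, -0.074, 0.003]
force: [0.3, 1.7, -3.8]
gripper_width: 0.0188
grip_force: 58.9
at [ 0.4198 -0.2608  0.2604] yaw 0.0472 tilt 0.0037 t 8.8 w 0.0188
shift now [-0.62  1.06  2.41]
turn [-0.03  0.02 -0.01] shift after [-0.63  1.05  2.42]
```

```bash
python3 -m jog '[[[-0.3,0.5,0.6],[0,0,0],-1],[[-0.33,0.56,0.7],[0,0,0],-1],[[0,0,0.7],[0,0,0],-1],[[0,0,0],[0,0,0],-1],[[0,0,0],[0,0,0],-1]]'
python3 - <<'E'
from h import *
go((.4055,-.2878,.095),.049)
s=snap('scene'); w=snap('wrist'); np.save('w6.npy',w,allow_pickle=True)
c=np.zeros((480,800,3),np.uint8); c[:480,:400]=cv2.resize(w['color'][60:480,100:500],(400,420)).__class__((0,)) if False else cv2.resize(w['color'],(400,300)).repeat(1,0)[:300].__class__ and np.pad(cv2.resize(w['color'],(400,300)),((0,180),(0,0),(0,0)))
c[:480,400:]=cv2.resize(s['color'][100:260,390:530],(400,457)).__class__ and np.pad(cv2.resize(s['color'][100:260,390:530],(400,457)),((0,23),(0,0),(0,0)))
save({'color':c},'pics/w6.png')
E
```

```text
time: 9.23
tcp_pos: [0.4053, -0.2861, 0.2107]
orientation: [-3.136, -0.078, 0.005]
force: [0.8, 0.4, -2.4]
gripper_width: 0.0187
grip_force: 59.2
at [ 0.4053 -0.2861  0.2107] yaw 0.0495 tilt 0.0051 t 9.2 w 0.0187
shift now [0.02 0.09 4.63]
turn [-0.04  0.02  0.  ] shift after [0.01 0.07 4.63]
```

View pics/w6.png

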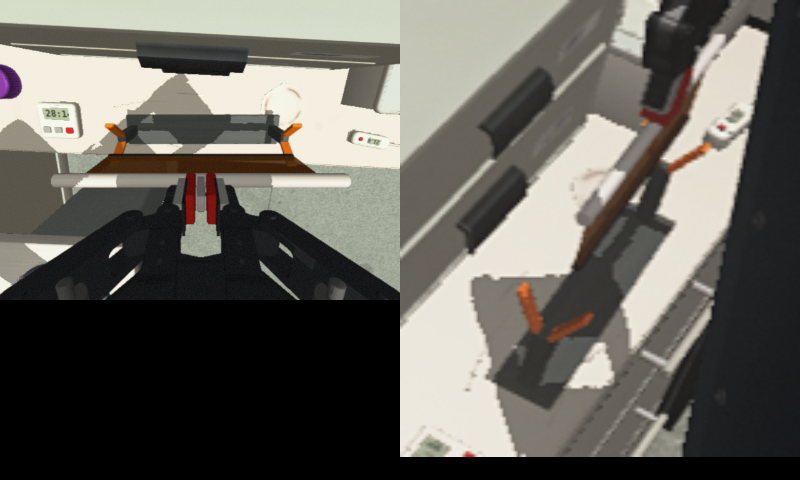

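In the wrist view (left) the tube is centred at column 201 and the saddles at about 202, so the alignment is good. Lowering.

```bash
python3 -m jog '[[[0,0.1,0.5],[0,0,0],-1],[[0,0,0.6],[0,0,0],-1],[[0,0,0.6],[0,0,0],-1],[[0,0,0.6],[0,0,0],-1],[[0,0,0.6],[0,0,0],-1],[[0,0,0.6],[0,0,0],-1],[[0,0,0.5],[0,0,0],-1],[[0,0,0],[0,0,0],-1],[[0,0,0],[0,0,0],-1]]'
python3 -m jog '[[[0,0,0.2],[0,0,0],-1],[[0,0,0.1],[0,0,0],-1],[[0,0,0.1],[0,0,0],-1],[[0,0,0],[0,0,0],-1]]'
```

```text
time: 10.08
tcp_pos: [0.4069, -0.2906, 0.1124]
orientation: [3.14, 0.078, 0.001]
force: [0.1, -0.3, -2.9]
gripper_width: 0.0195
grip_force: 59.2
time: 10.42
tcp_pos: [0.4064, -0.2907, 0.1019]
orientation: [3.141, 0.077, 0.0]
force: [1.1, 0.3, -2.8]
gripper_width: 0.0187
grip_force: 59.2
```

```bash
python3 -m jog '[[[0,0,0.1],[0,0,0],-1],[[0,0,0.1],[0,0,0],-1],[[0,0,0],[0,0,0],-1]]'
python3 -m jog '[[[0,0,0.1],[0,0,0],-1],[[0,0,0],[0,0,0],-1]]'
```

```text
time: 10.67
tcp_pos: [0.4062, -0.2906, 0.0965]
orientation: [-3.14, -0.077, 0.001]
force: [-0.3, -0.1, -2.0]
gripper_width: 0.0192
grip_force: 59.2
time: 10.83
tcp_pos: [0.4071, -0.2912, 0.0943]
orientation: [3.14, 0.076, 0.002]
force: [2.4, -0.2, -3.2]
gripper_width: 0.0188
grip_force: 59.2
```

```bash
python3 -m jog '[[[0,0,0.1],[0,0,0],-1],[[0,0,0],[0,0,0],-1]]'
python3 -m jog '[[[0,0,0.08],[0,0,0],-1],[[0,0,0],[0,0,0],-1]]'
```

```text
time: 11.0
tcp_pos: [0.4081, -0.2917, 0.0923]
orientation: [3.138, 0.075, 0.006]
force: [3.8, 1.1, -0.3]
gripper_width: 0.0187
grip_force: 59.5
time: 11.17
tcp_pos: [0.4085, -0.2919, 0.0915]
orientation: [3.137, 0.076, 0.007]
force: [5.5, 1.6, 9.7]
gripper_width: 0.0187
grip_force: 60.8
```

```bash
python3 -m jog '[[[0.1,0,-0.08],[0,0,0],-1],[[0,0,0],[0,0,0],0.8],[[0,0,0],[0,0,0],1],[[0,0,0],[0,0,0],1],[[0,0,0],[0,0,0],1],[[0,0,0],[0,0,0],1],[[0,0,0],[0,0,0],1],[[0,0,0],[0,0,0],1]]'
python3 -m jog '[[[0,0,-0.5],[0,0,0],1],[[0,0,-1],[0,0,0],1],[[0,0,-1],[0,0,0],1],[[0,0,-1],[0,0,0],1],[[0,0,-1],[0,0,0],1],[[0,0,-1],[0,0,0],1],[[0,0,0],[0,0,0],1],[[0,0,0],[0,0,0],1],[[0,0,0],[0,0,0],1]]'
python3 - <<'E'
from h import *
go((.545,.133,.2),.024)
w=snap('wrist'); np.save('w7.npy',w,allow_pickle=True); s=snap('scene')
c=np.zeros((457,800,3),np.uint8); c[:300,:400]=cv2.resize(w['color'],(400,300)); c[:,400:]=cv2.resize(s['color'][100:260,390:530],(400,457))
save({'color':c},'pics/w7.png')
H,S,V=cv2.split(cv2.cvtColor(w['color'],cv2.COLOR_RGB2HSV))
m=(((H<8)|(H>172))&(S>140)).astype(np.uint8)
N,L,st,ce=cv2.connectedComponentsWithStats(m)
for i in range(1,N):
    if st[i,4]>60: print(st[i],ce[i],ray(w,ce[i],.121))
E
```

```text
time: 11.83
tcp_pos: [0.4089, -0.2908, 0.0918]
orientation: [3.141, 0.077, 0.0]
force: [0.3, 1.0, 0.5]
gripper_width: 0.0853
grip_force: 0.0
time: 12.58
tcp_pos: [0.4084, -0.2901, 0.2288]
orientation: [-3.14, -0.077, 0.001]
force: [-0.1, 0.0, -1.1]
gripper_width: 0.0854
grip_force: 0.0
at [ 0.4084 -0.2901  0.2288] yaw 0.049 tilt 0.0011 t 12.6 w 0.0854
shift now [  6.29 -16.64   1.16]
turn [-0.01  0.01  0.21] shift after [  5.87 -16.79   1.15]
[112 203  11   9  86] [117.22093023 207.05813953] [ 0.42302812 -0.1338601   0.121     ]
[289 212  12  36 357] [294.2605042  229.26610644] [ 0.41239003 -0.26767756  0.121     ]
[342 212  12  35 333] [347.72072072 228.74774775] [ 0.41489108 -0.30867985  0.121     ]
```

View pics/w7.png

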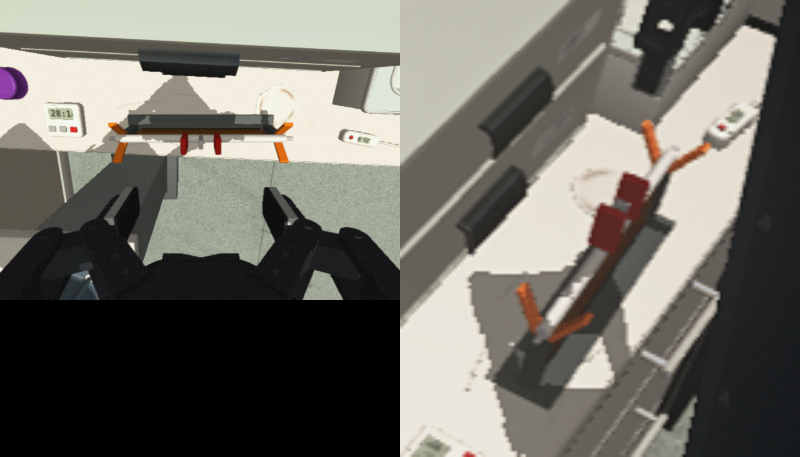

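The door hangs in both saddles, let go. Next is the tray tab.

```bash
python3 -m jog '[[[0.2,-0.6,-1],[0,0,0.2],1],[[0.2,-1,-1],[0,0,0],1],[[0.4,-1,-1],[0,0,0],1],[[0.5,-1,0],[0,0,0],1],[[0.5,-1,0],[0,0,0],1],[[0.6,-1,0],[0,0,0],1],[[0.6,-1,0],[0,0,0],1],[[0.6,-1,0],[0,0,0],1],[[0.6,-1,0],[0,0,0],1],[[0.6,-1,0],[0,0,0],1]]'
python3 -m jog '[[[0.6,-1,0],[0,0,0],1],[[0.6,-1,0],[0,0,0],1],[[0.6,-1,0.4],[0,0,0],1],[[0.6,-1,0.8],[0,0,0],1],[[0.6,-1,1],[0,0,0],1],[[0.6,-1,1],[0,0,0],1],[[0.3,-1,1],[0,0,0],1],[[0,0,0],[0,0,0],1],[[0,0,0],[0,0,0],1]]'
python3 - <<'E'
from h import *
go((.619,.133,.042),.024)
d=snap('wrist'); np.save('w8.npy',d,allow_pickle=True); save(d,'pics/w8.png')
H,S,V=cv2.split(cv2.cvtColor(d['color'],cv2.COLOR_RGB2HSV))
m=((H>105)&(H<130)&(S>140)).astype(np.uint8)
N,L,st,ce=cv2.connectedComponentsWithStats(m)
for i in range(1,N):
    if st[i,4]>60: print(st[i],ce[i],ray(d,ce[i],.081), ray(d,(ce[i][0],st[i,1]),.081),ray(d,(ce[i][0],st[i,1]+st[i,3]),.081))
E
```

```text
time: 13.52
tcp_pos: [0.5223, -0.0461, 0.3027]
orientation: [-3.14, -0.039, 0.005]
force: [0.1, -0.6, -0.7]
gripper_width: 0.0854
grip_force: 0.0
time: 14.27
tcp_pos: [0.6135, 0.1309, 0.1955]
orientation: [3.141, 0.043, -0.012]
force: [-0.3, -0.2, 0.7]
gripper_width: 0.085
grip_force: 0.0
at [0.6135 0.1309 0.1955] yaw 0.0276 tilt 0.0077 t 14.3 w 0.085
shift now [ 0.27 -0.08  6.14]
turn [0.   0.06 0.03] shift after [ 0.22 -0.08  6.14]
[314 200  14  35 424] [320.53301887 217.49056604] [0.62542423 0.13316821 0.081     ] [0.6392639  0.13356156 0.081     ] [0.61110948 0.13276136 0.081     ]
```

```bash
python3 -m jog '[[[0.22,-0.08,1],[0,0,0],1],[[0,0,1],[0,0,0],1],[[0,0,1],[0,0,0],1],[[0,0,1],[0,0,0],1],[[0,0,1],[0,0,0],1],[[0,0,0.9],[0,0,0],1],[[0,0,0],[0,0,0],1],[[0,0,0],[0,0,0],0],[[0,0,0],[0,0,0],-1],[[0,0,0],[0,0,0],-1]]'
python3 -m jog '[[[0,0,0],[0,0,0],-1],[[0,0,0],[0,0,0],-1],[[0,0,0],[0,0,0],-1],[[0,0,0],[0,0,0],-1],[[0,0,0],[0,0,0],-1]]'
```

```text
time: 15.15
tcp_pos: [0.6227, 0.1315, 0.0542]
orientation: [-3.141, -0.038, -0.007]
force: [0.3, -0.3, 0.5]
gripper_width: 0.0517
grip_force: 0.0
time: 15.57
tcp_pos: [0.6217, 0.1314, 0.0531]
orientation: [3.141, 0.04, 0.003]
force: [-0.9, -1.6, 6.1]
gripper_width: 0.0107
grip_force: 59.7
```

```bash
python3 -m jog '[[[-0.3,0,0],[0,0,0],-1],[[-0.5,0,0],[0,0,0],-1],[[-0.5,0,0],[0,0,0],-1],[[-0.5,0,0],[0,0,0],-1],[[-0.5,0,0],[0,0,0],-1],[[-0.5,0,0],[0,0,0],-1],[[-0.5,0,0],[0,0,0],-1],[[-0.5,0,0],[0,0,0],-1],[[-0.5,0,0],[0,0,0],-1],[[-0.3,0,0],[0,0,0],-1]]'
python3 -m jog '[[[0,0,0],[0,0,0],-1],[[0,0,0],[0,0,0],-1]]'
```

```text
time: 16.4
tcp_pos: [0.5059, 0.1288, 0.053]
orientation: [3.141, 0.04, 0.004]
force: [1.5, -2.2, 6.7]
gripper_width: 0.0107
grip_force: 60.3
time: 16.57
tcp_pos: [0.5053, 0.1288, 0.053]
orientation: [3.141, 0.04, 0.001]
force: [-1.4, -2.8, 9.3]
gripper_width: 0.011
grip_force: 60.5
```

```bash
python3 -m jog '[[[0,0,0],[0,0,0],0.5],[[0,0,0],[0,0,0],1],[[0,0,0],[0,0,0],1],[[0,0,0],[0,0,0],1],[[0,0,0],[0,0,0],1],[[0,0,0],[0,0,0],1],[[0,0,-0.7],[0,0,0],1],[[0,0,-1],[0,0,0],1],[[0,0,-1],[0,0,0],1],[[0,0,-1],[0,0,0],1]]'
python3 -m jog '[[[-0.3,-0.4,-1],[0,0,0],1],[[-0.3,-0.4,-1],[0,0,0],1],[[-0.3,-0.4,-1],[0,0,0],1],[[-0.3,-0.4,-1],[0,0,0],1],[[-0.3,-0.4,-1],[0,0,0],1],[[-0.3,-0.4,-0.6],[0,0,0],1],[[0,0,0],[0,0,0],1],[[0,0,0],[0,0,0],1]]'
python3 - <<'E'
from h import *
go((.399,.234,.1),.024)
d=snap('wrist'); np.save('w9.npy',d,allow_pickle=True); save(d,'pics/w9.png')
H,S,V=cv2.split(cv2.cvtColor(d['color'],cv2.COLOR_RGB2HSV))
m=((H>105)&(H<130)&(S>140)).astype(np.uint8)
N,L,st,ce=cv2.connectedComponentsWithStats(m)
for i in range(1,N):
    if st[i,4]>60: print(st[i],ce[i],ray(d,ce[i],.081))
E
```

```text
time: 17.4
tcp_pos: [0.5056, 0.1291, 0.1449]
orientation: [-3.141, -0.039, 0.002]
force: [0.9, 0.0, 0.0]
gripper_width: 0.0853
grip_force: 0.0
time: 18.07
tcp_pos: [0.4595, 0.1882, 0.2848]
orientation: [-3.141, -0.041, -0.003]
force: [-0.2, -0.7, -0.9]
gripper_width: 0.0853
grip_force: 0.0
at [0.4595 0.1882 0.2848] yaw 0.0264 tilt 0.0018 t 18.1 w 0.0853
shift now [-2.38 -1.9   7.39]
turn [ 0.   -0.01  0.02] shift after [-2.37 -1.89  7.39]
[367 157  20  20 271] [376.63099631 166.70479705] [0.50431664 0.13523642 0.081     ]
```

View pics/w9.png

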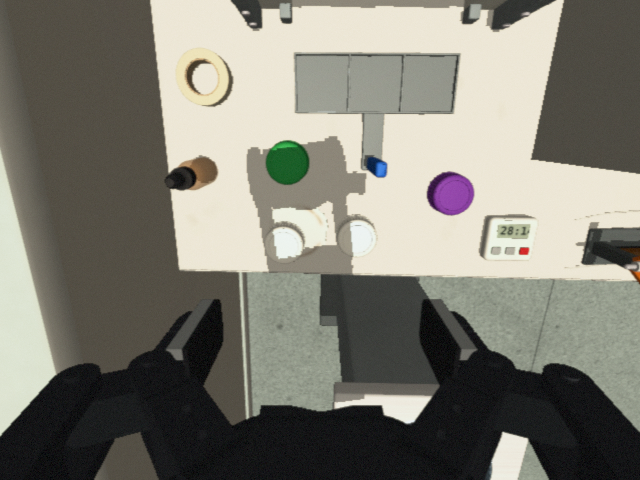

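The wrist view shows the drawn-out tray spanning (295,53) to (457,114), and the caps at (284,244) and (357,238).

```bash
cat >> h.py <<'E'
def caps(d,roi,r=(14,28),p2=18):
    a,b,c,e=roi; g=cv2.medianBlur(cv2.cvtColor(d['color'],cv2.COLOR_RGB2GRAY)[b:e,a:c],3)
    q=cv2.HoughCircles(g,cv2.HOUGH_GRADIENT,1,30,param1=80,param2=p2,minRadius=r[0],maxRadius=r[1])
    if q is None: print('no circles'); return
    for x,y,R in q[0]:
        P=ray(d,(x+a,y+b),.024); Q=ray(d,(x+a+R,y+b),.024); print('circle',x+a,y+b,R,P.round(4),'rad',np.linalg.norm(Q-P).round(4))
E
python3 - <<'E'
from h import *
d=np.load('w9.npy',allow_pickle=True).item()
caps(d,(255,205,390,272))
g=cv2.cvtColor(d['color'],cv2.COLOR_RGB2HSV); m=((g[...,1]<60)&(g[...,2]<175)).astype(np.uint8); m[:45]=0; m[118:]=0; m[:,:285]=0; m[:,470:]=0
m=cv2.morphologyEx(m,cv2.MORPH_OPEN,np.ones((9,25)))
c=max(cv2.findContours(m,0,2)[0],key=cv2.contourArea); r=cv2.minAreaRect(c); print(r)
for p in cv2.boxPoints(r): print(p,ray(d,p,.014).round(4))
print(ray(d,r[0],.014))
E
```

```text
circle 356.5 237.5 18.3 [0.4117 0.1444 0.024 ] rad 0.0228
circle 282.5 241.5 20.5 [0.4039 0.2367 0.024 ] rad 0.0257
((376.5, 83.0), (60.0, 163.0), 90.0)
[295.  53.] [0.6175 0.2228 0.014 ]
[458.  53.] [0.6224 0.0449 0.014 ]
[458. 113.] [0.5611 0.0358 0.014 ]
[295. 113.] [0.5559 0.2225 0.014 ]
[0.58996929 0.13154008 0.014     ]
```

```bash
python3 -m jog '[[[-0.3,0.3,1],[0,0,0],0.8],[[-0.3,0.3,1],[0,0,0],0.8],[[-0.3,0.3,1],[0,0,0],0.8],[[-0.3,0.3,1],[0,0,0],0.8],[[-0.3,0.3,1],[0,0,0],0.8],[[-0.3,0.2,1],[0,0,0],0.8],[[-0.1,0,0.6],[0,0,0],0.8],[[0,0,0],[0,0,0],0.8],[[0,0,0],[0,0,0],0.8]]'
python3 - <<'E'
from h import *
go((.4117,.144,.009),.024)
d=snap('wrist'); np.save('w10.npy',d,allow_pickle=True); save(d,'pics/w10.png')
p=proj(d,(.4117,.144,.024)); print(p)
caps(d,(int(p[0])-70,int(p[1])-60,int(p[0])+70,min(480,int(p[1])+60)),(22,50),20)
E
```

```text
time: 18.87
tcp_pos: [0.4122, 0.1435, 0.1178]
orientation: [3.141, 0.038, -0.007]
force: [-0.0, 0.8, 0.4]
gripper_width: 0.0769
grip_force: 0.0
at [0.4122 0.1435 0.1178] yaw 0.0239 tilt 0.0044 t 18.9 w 0.0769
shift now [-0.   -0.02  4.35]
turn [ 0.    0.04 -0.  ] shift after [-0.02 -0.02  4.35]
[322.4840385  241.41578738]
circle 322.5 242.5 31.4 [0.4109 0.144  0.024 ] rad 0.0231
```

View pics/w10.png

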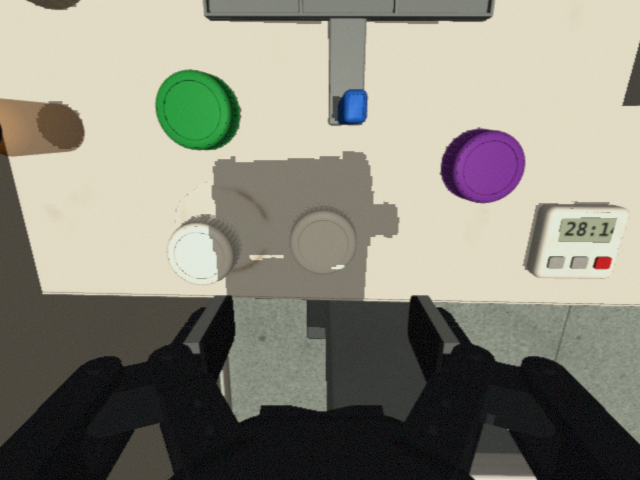

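The target cap is at (324,242), right under the tool. The other cap is at (200,252). Grasping.

```bash
python3 -m jog '[[[-0.03,0,0.9],[0,0,0],0.8],[[0,0,0.9],[0,0,0],0.8],[[0,0,0.9],[0,0,0],0.8],[[0,0,0.8],[0,0,0],0.8],[[0,0,0.5],[0,0,0],0.8],[[0,0,0.3],[0,0,0],0.8],[[0,0,0],[0,0,0],0.8],[[0,0,0],[0,0,0],0.2],[[0,0,0],[0,0,0],-1],[[0,0,0],[0,0,0],-1]]'
python3 -m jog '[[[0,0,0],[0,0,0],-1],[[0,0,0],[0,0,0],-1],[[0,0,0],[0,0,0],-1]]'
python3 - <<'E'
from h import *
d=np.load('w10.npy',allow_pickle=True).item()
print(ray(d,(200.5,252),.024)); caps(d,(150,205,250,292),(22,50),18)
E
```

```text
time: 19.75
tcp_pos: [0.4133, 0.1443, 0.0134]
orientation: [-3.141, -0.04, -0.005]
force: [-1.4, 0.1, 6.9]
gripper_width: 0.0495
grip_force: 60.8
time: 20.0
tcp_pos: [0.4134, 0.1443, 0.0134]
orientation: [-3.141, -0.039, -0.005]
force: [-0.8, 0.5, 5.6]
gripper_width: 0.0492
grip_force: 60.9
[0.40112563 0.23419283 0.024     ]
circle 200.5 250.5 32.7 [0.4023 0.2341 0.024 ] rad 0.0242
```

```bash
python3 -m jog '[[[0,0,-0.4],[0,0,0],-1],[[0,0,-0.8],[0,0,0],-1],[[0,0,-1],[0,0,0],-1],[[0,0,-1],[0,0,0],-1],[[0.4,0.2,-1],[0,0,0],-1],[[0.85,0.35,-0.3],[0,0,0],-1],[[0.85,0.4,0],[0,0,0],-1],[[0.85,0.4,0],[0,0,0],-1],[[0.85,0.4,0],[0,0,0],-1],[[0.85,0.4,0],[0,0,0],-1]]'
python3 -m jog '[[[0.85,0.4,0],[0,0,0],-1],[[0.85,0.4,0],[0,0,0],-1],[[0.6,0.2,0],[0,0,0],-1],[[0.2,0,0],[0,0,0],-1],[[0,0,0],[0,0,0],-1],[[0,0,0],[0,0,0],-1]]'
python3 - <<'E'
from h import *
go((.5915,.0713,.0214),.024)
d=snap('wrist'); np.save('w11.npy',d,allow_pickle=True); save(d,'pics/w11.png')
E
```

```text
time: 20.83
tcp_pos: [0.531, 0.0929, 0.1259]
orientation: [3.141, 0.039, 0.003]
force: [-0.7, 0.3, -0.3]
gripper_width: 0.0494
grip_force: 62.1
time: 21.33
tcp_pos: [0.5918, 0.0704, 0.1246]
orientation: [-3.141, -0.04, 0.002]
force: [-0.2, 0.2, -0.4]
gripper_width: 0.0496
grip_force: 62.1
at [0.5918 0.0704 0.1246] yaw 0.0252 tilt 0.0013 t 21.3 w 0.0496
shift now [-0.01 -0.04  4.13]
turn [-0.    0.01  0.01] shift after [-0.01 -0.04  4.13]
```

View pics/w11.png

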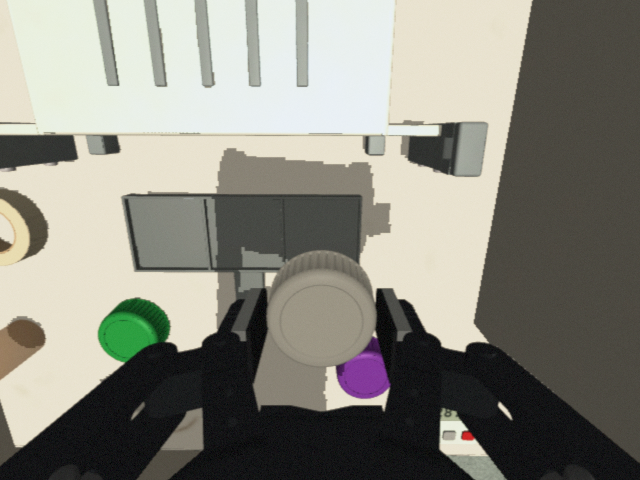

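The cap is held at (320,312) in the wrist view. The tray's right compartment spans (286..360, 196..268).

Run:
```python
from h import *
d=np.load('w11.npy',allow_pickle=True).item()
g=cv2.cvtColor(d['color'],cv2.COLOR_RGB2GRAY)
for n,uv in dict(RT=(361,195),LT=(125,195),LB=(134,270.5),RB=(360.5,267.5)).items(): print(n,ray(d,uv,.014).round(4))
for n,uv in dict(divT1=(208.5,198),divT2=(284,198)).items(): print(n,ray(d,uv,.014).round(4))
a,b,c,e=255,240,390,372
q=cv2.HoughCircles(cv2.medianBlur(g[b:e,a:c],3),cv2.HOUGH_GRADIENT,1,30,param1=80,param2=18,minRadius=44,maxRadius=60)
for x,y,R in q[0]: print(x+a,y+b,R,ray(d,(x+a,y+b),.1352),ray(d,(x+a+R,y+b),.1352))
print(''.join(chr(97+int(v)//10) for v in g[230,270:380])); print(''.join(chr(97+int(v)//10) for v in g[180:285,320]))
```

```text
RT [0.6236 0.0427 0.014 ]
LT [0.6189 0.2206 0.014 ]
LB [0.5572 0.2224 0.014 ]
RB [0.5648 0.0395 0.014 ]
divT1 [0.6183 0.1578 0.014 ]
divT2 [0.6198 0.1007 0.014 ]
321.5 309.5 56.1 [0.59446958 0.07166977 0.1352    ] [0.59514252 0.04711719 0.1352    ]
hhhhhhhhhhhhgggghhhhhhhhhhhhhhhhhhhhhhhhhghhhhhhhhhhhhghhhhhhhhhhhhhhhhhhhhhghhhhhhhhhhgghilmnnnnnmmmmmnnmnnnm
nmnnnmnnnnnmnmjgfhhghghhhhhhhhhhghhhhhhghhhhhghhhhhhhhhghgghhhhhgghhhhknnmmmllllklkkkkkkklmnoopppppppppoo
```

```bash
python3 -m jog '[[[-0.04,0,0.7],[0,0,0],-1],[[0,0,0.9],[0,0,0],-1],[[0,0,0.8],[0,0,0],-1],[[0,0,0.6],[0,0,0],-1],[[0,0,0.4],[0,0,0],-1],[[0,0,0.3],[0,0,0],-1],[[0,0,0],[0,0,0],-1],[[0,0,0],[0,0,0],-1]]'
python3 -m jog '[[[0,0,0.15],[0,0,0],-1],[[0,0,0.15],[0,0,0],-1],[[0,0,0],[0,0,0],-1]]'
```

```text
time: 22.05
tcp_pos: [0.5918, 0.0701, 0.032]
orientation: [-3.141, -0.04, 0.0]
force: [0.3, -0.3, 0.4]
gripper_width: 0.0496
grip_force: 62.1
time: 22.3
tcp_pos: [0.592, 0.0699, 0.0243]
orientation: [3.141, 0.039, 0.0]
force: [-0.6, 0.4, -0.8]
gripper_width: 0.049
grip_force: 62.1
```

```bash
python3 -m jog '[[[0,-0.03,0.1],[0,0,0],-1],[[0,0,0],[0,0,0],-1]]'
python3 -m jog '[[[0,0,0],[0,0,0],0],[[0,0,0],[0,0,0],0.6],[[0,0,0],[0,0,0],0.6],[[0,0,0],[0,0,0],0.6],[[0,0,0],[0,0,0],0.6],[[0,0,-0.5],[0,0,0],0.6],[[0,0,-1],[0,0,0],0.6],[[0,0,-1],[0,0,0],0.6],[[0,0,-1],[0,0,0],0.6],[[0,0,-1],[0,0,0],0.6]]'
python3 -m jog '[[[-1,-1,-0.6],[0,0,0],0.8],[[-1,-1,0],[0,0,0],0.8],[[-1,-1,0],[0,0,0],0.8],[[-1,-1,0],[0,0,0],0.8],[[-1,-1,0],[0,0,0],0.8],[[-0.9,-0.8,0],[0,0,0],0.8],[[0,0,0],[0,0,0],0.8],[[0,0,0],[0,0,0],0.8]]'
python3 - <<'E'
from h import *
go((.4015,.234,.009),.024)
d=snap('wrist'); np.save('w12.npy',d,allow_pickle=True); save(d,'pics/w12.png')
for X in ((.5925,.0713,.032),(.4015,.234,.024)):
    print(proj(d,X))
E
```

```text
time: 22.47
tcp_pos: [0.5919, 0.0707, 0.0217]
orientation: [-3.141, -0.039, 0.0]
force: [-0.6, -0.8, 0.3]
gripper_width: 0.0499
grip_force: 62.1
time: 23.3
tcp_pos: [0.5919, 0.0707, 0.1363]
orientation: [3.141, 0.039, 0.001]
force: [0.4, 0.7, -0.8]
gripper_width: 0.0683
grip_force: 0.0
time: 23.97
tcp_pos: [0.4397, 0.2129, 0.1502]
orientation: [3.141, 0.044, 0.001]
force: [0.1, -0.3, 0.1]
gripper_width: 0.077
grip_force: 0.0
at [0.4397 0.2129 0.1502] yaw 0.0281 tilt 0.0006 t 24.0 w 0.077
shift now [-1.51 -0.89  5.65]
turn [ 0.   -0.    0.03] shift after [-1.51 -0.88  5.65]
[541.03568101  19.69225321]
[296.99088254 271.33386134]
```

View pics/w12.png

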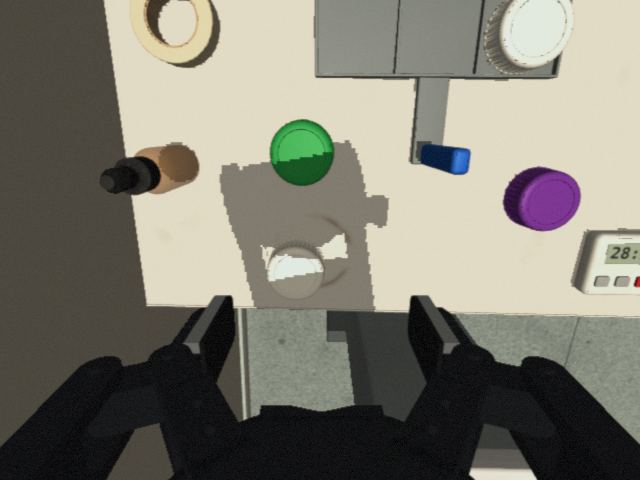

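The first cap is in the right compartment at (537,28). The second is at (296,270), as predicted. I'll check the dropper clearance first.

Run:
```python
from h import *
t=np.load('top0.npy',allow_pickle=True).item(); d=np.load('w12.npy',allow_pickle=True).item(); w=np.load('w2.npy',allow_pickle=True).item()
print(ray(t,(181,271),.105),ray(d,(117,181),.105),ray(d,(172,164),.05),ray(w,(138,278),.105))
caps(d,(250,235,345,305),(22,45),16)
caps(d,(480,0,600,80),(30,50),14)
print('timer',ray(w,(444,305),.018))
```

```text
[0.48250215 0.32387419 0.105     ] [0.4872733  0.32860124 0.105     ] [0.49172721 0.32087673 0.05      ] [0.49141254 0.32770757 0.105     ]
circle 296.5 272.5 25.2 [0.4004 0.2344 0.024 ] rad 0.0216
circle 530.5 29.5 37.1 [0.5887 0.0729 0.024 ] rad 0.0258
timer [ 0.42936619 -0.05158449  0.018     ]
```

```bash
python3 -m jog '[[[-0.5,-0.3,1],[0,0,0],0.8],[[-0.5,-0.3,1],[0,0,0],0.8],[[-0.5,-0.3,1],[0,0,0],0.8],[[0,0,0.9],[0,0,0],0.8],[[0,0,0.8],[0,0,0],0.8],[[0,0,0.5],[0,0,0],0.8],[[0,0,0.3],[0,0,0],0.8],[[0,0,0.15],[0,0,0],0.8],[[0,0,0],[0,0,0],0.8]]'
python3 -m jog '[[[0,0,0],[0,0,0],0.2],[[0,0,0],[0,0,0],-1],[[0,0,0],[0,0,0],-1],[[0,0,0],[0,0,0],-1],[[0,0,0],[0,0,0],-1],[[0,0,0],[0,0,0],-1]]'
```

```text
time: 24.77
tcp_pos: [0.4039, 0.233, 0.0076]
orientation: [3.141, 0.037, 0.0]
force: [-0.5, 0.7, 0.5]
gripper_width: 0.0772
grip_force: 0.0
time: 25.27
tcp_pos: [0.4037, 0.2335, 0.0094]
orientation: [-3.141, -0.04, -0.004]
force: [0.5, -2.0, 6.0]
gripper_width: 0.0499
grip_force: 61.3
```

```bash
python3 -m jog '[[[0,0,-0.4],[0,0,0],-1],[[0,0,-0.8],[0,0,0],-1],[[0,0,-1],[0,0,0],-1],[[0,0,-1],[0,0,0],-1],[[0.4,0.1,-1],[0,0,0],-1],[[0.9,0.2,-0.4],[0,0,0],-1],[[0.9,0.2,0],[0,0,0],-1],[[0.9,0.2,0],[0,0,0],-1],[[0.9,0.2,0],[0,0,0],-1],[[0.9,0.3,0],[0,0,0],-1]]'
python3 -m jog '[[[0.9,0.3,0],[0,0,0],-1],[[0.9,0.3,0],[0,0,0],-1],[[0.5,0.2,0],[0,0,0],-1],[[0.28,0.06,0],[0,0,0],-1],[[0,0,0],[0,0,0],-1],[[0,0,0],[0,0,0],-1]]'
python3 - <<'E'
from h import *
go((.592,.1913,.0174),.024)
d=snap('wrist'); np.save('w13.npy',d,allow_pickle=True); save(d,'pics/w13.png')
E
```

```text
time: 26.1
tcp_pos: [0.5269, 0.2067, 0.1246]
orientation: [-3.141, -0.04, -0.002]
force: [0.8, 0.5, 0.3]
gripper_width: 0.0501
grip_force: 62.2
time: 26.6
tcp_pos: [0.5902, 0.1868, 0.1234]
orientation: [-3.141, -0.039, 0.002]
force: [0.0, 1.0, -0.3]
gripper_width: 0.0501
grip_force: 62.2
at [0.5902 0.1868 0.1234] yaw 0.0249 tilt 0.0011 t 26.6 w 0.0501
shift now [ 0.08 -0.18  4.24]
turn [-0.    0.01  0.01] shift after [ 0.08 -0.18  4.24]
```

View pics/w13.png

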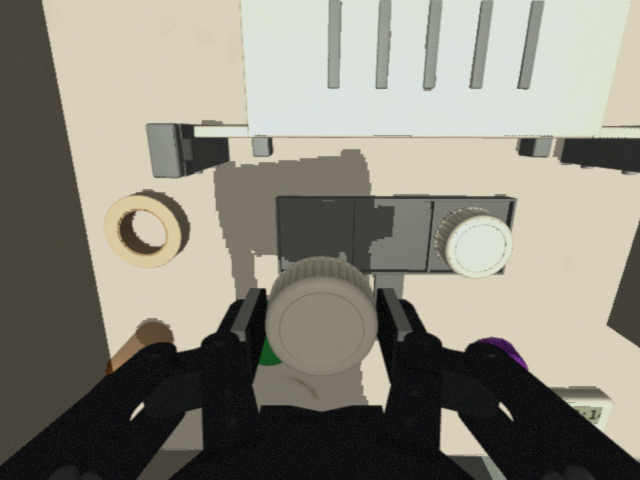

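The wrist view shows the placed cap lying in the right compartment at (476,246). The held cap is at (321,320), and the left compartment spans (279..354, 198..271). That was my 15th picture, one past the limit of 14, so from here I only use numbers.

Run:
```python
from h import *
d=np.load('w13.npy',allow_pickle=True).item()
for n,uv in dict(LT=(277,197),RT=(515,199),LB=(279,272.5),RB=(505,273.5),div=(353,198)).items(): print(n,ray(d,uv,.014).round(4))
print('placed',ray(d,(476.5,246),.032).round(4))
g=cv2.medianBlur(cv2.cvtColor(d['color'],cv2.COLOR_RGB2GRAY),3)
for (a,b,c,e),r,z in (((255,240,390,375),(46,60),.138),((425,195,525,290),(28,44),.032)):
    q=cv2.HoughCircles(g[b:e,a:c],cv2.HOUGH_GRADIENT,1,30,param1=80,param2=14,minRadius=r[0],maxRadius=r[1])
    for x,y,R in q[0]: P=ray(d,(x+a,y+b),z); print(x+a,y+b,R,P.round(4),np.linalg.norm(ray(d,(x+a+R,y+b),z)-P))
```

```text
LT [0.619  0.2223 0.014 ]
RT [0.6222 0.0434 0.014 ]
LB [0.5576 0.2215 0.014 ]
RB [0.5616 0.0395 0.014 ]
div [0.6198 0.1652 0.014 ]
placed [0.5902 0.0751 0.032 ]
323.5 329.5 53.8 [0.5854 0.1871 0.138 ] 0.023300557432303817
476.5 242.5 34.4 [0.5929 0.0755 0.032 ] 0.02496734581426506
```

```bash
python3 -m jog '[[[0.05,-0.18,0.7],[0,0,0],-1],[[0,0,0.9],[0,0,0],-1],[[0,0,0.8],[0,0,0],-1],[[0,0,0.6],[0,0,0],-1],[[0,0,0.4],[0,0,0],-1],[[0,0,0.3],[0,0,0],-1],[[0,0,0.2],[0,0,0],-1],[[0,0,0],[0,0,0],-1],[[0,0,0],[0,0,0],-1]]'
python3 -m jog '[[[0,0,0.15],[0,0,0],-1],[[0,0,0.1],[0,0,0],-1],[[0,0,0],[0,0,0],-1],[[0,0,0],[0,0,0],-1]]'
```

```text
time: 27.4
tcp_pos: [0.5924, 0.1914, 0.026]
orientation: [-3.141, -0.04, -0.001]
force: [-0.2, -1.1, -0.3]
gripper_width: 0.0501
grip_force: 62.2
time: 27.73
tcp_pos: [0.5923, 0.1912, 0.0194]
orientation: [-3.141, -0.039, -0.0]
force: [-0.0, -0.6, 0.4]
gripper_width: 0.0497
grip_force: 62.2
```

```bash
python3 -m jog '[[[0,0,0.06],[0,0,0],-1],[[0,0,0],[0,0,0],-1],[[0,0,0],[0,0,0],0],[[0,0,0],[0,0,0],0.6],[[0,0,0],[0,0,0],0.6],[[0,0,0],[0,0,0],0.6],[[0,0,0],[0,0,0],0.6],[[0,0,-0.5],[0,0,0],0.6],[[0,0,-1],[0,0,0],0.6],[[0,0,-1],[0,0,0],0.6]]'
python3 -m jog '[[[0,0,-1],[0,0,0],0.8],[[0,0,-1],[0,0,0],0.8],[[-0.5,0.4,-1],[0,0,0],1],[[-0.5,0.4,-1],[0,0,0],1],[[-0.5,0.4,-1],[0,0,0],1],[[-0.5,0.4,-1],[0,0,0],1],[[-0.5,0.4,0],[0,0,0],1],[[-0.5,0.4,0],[0,0,0],1],[[0,0,0],[0,0,0],1],[[0,0,0],[0,0,0],1]]'
cat > look.py <<'E'
from h import *
d=snap('wrist'); np.save('w14.npy',d,allow_pickle=True); save(d,'pics/w14.png')
g=cv2.medianBlur(cv2.cvtColor(d['color'],cv2.COLOR_RGB2GRAY),3)
HSV=cv2.cvtColor(d['color'],cv2.COLOR_RGB2HSV)
print('expected',proj(d,(.5925,.0713,.032)).round(),proj(d,(.5895,.1913,.032)).round())
q=cv2.HoughCircles(g[:300],cv2.HOUGH_GRADIENT,1,30,param1=80,param2=16,minRadius=20,maxRadius=40)
for x,y,R in q[0]:
    m=HSV[int(y)-8:int(y)+9,int(x)-8:int(x)+9].reshape(-1,3).mean(0).round()
    P=ray(d,(x,y),.032); Q=ray(d,(x+R,y),.032); print(x,y,R,P.round(4),'r',np.linalg.norm(P-Q).round(4),m)
m=((HSV[...,0]>105)&(HSV[...,0]<130)&(HSV[...,1]>140)).astype(np.uint8)
N,L,st,ce=cv2.connectedComponentsWithStats(m)
for i in range(1,N):
    if st[i,4]>60: print('blue',st[i],ray(d,ce[i],.081).round(4))
E
python3 -c "
from h import *
go((.507,.1295,.036),.024)"; python3 look.py
```

```text
time: 28.57
tcp_pos: [0.5914, 0.1911, 0.0807]
orientation: [3.141, 0.039, -0.004]
force: [0.3, 0.3, 0.0]
gripper_width: 0.0683
grip_force: 0.0
time: 29.4
tcp_pos: [0.5185, 0.1292, 0.2314]
orientation: [-3.141, -0.038, -0.002]
force: [0.2, 0.6, 0.4]
gripper_width: 0.0855
grip_force: 0.0
at [0.5185 0.1292 0.2314] yaw 0.024 tilt 0.0014 t 29.4 w 0.0855
shift now [-0.47 -0.02  7.81]
turn [-0.   -0.01  0.  ] shift after [-0.46 -0.02  7.82]
expected [385. 136.] [260. 136.]
383.5 139.5 24.9 [0.5896 0.0722 0.032 ] r 0.0241 [103.  15. 230.]
256.5 140.5 27.9 [0.5855 0.1953 0.032 ] r 0.0271 [ 91.   9. 224.]
228.5 218.5 25.4 [0.5067 0.2268 0.032 ] r 0.0264 [ 65. 176. 148.]
408.5 250.5 24.1 [0.4764 0.0363 0.032 ] r 0.0258 [143. 152. 145.]
137.5 129.5 25.7 [0.5928 0.3094 0.032 ] r 0.0247 [ 20.  39. 214.]
blue [316 214  11  33 329] [0.5102 0.1305 0.081 ]
```

Run:
```python
from h import *
for n,v0 in(('scene',195),('top',150)):
    d=snap(n); HSV=cv2.cvtColor(d['color'],cv2.COLOR_RGB2HSV)
    for X in ((.5925,.0713,.032),(.5895,.1913,.032)):
        p=proj(d,X); a,b=int(p[0])-25,int(p[1])-25
        r=HSV[b:b+50,a:a+50]; m=((r[...,1]<28)&(r[...,2]>v0)).astype(np.uint8)
        N,L,st,ce=cv2.connectedComponentsWithStats(m)
        print(n,p.round(1)); 
        for i in range(1,N):
            if st[i,4]>60:
                c=cv2.findContours((L==i).astype(np.uint8),0,2)[0][0]; e=cv2.fitEllipse(c)
                print('  ',st[i],(np.array(e[0])+[a,b]).round(1),np.round(e[1],1),round(e[2]),ray(d,np.array(e[0])+[a,b],.032).round(4))
    save(d,f'pics/{n}15.png')
```

```text
scene [296.8 252.7]
   [   0    0   50   50 1420] [298.8 253.7] [46.3 53. ] 16 [0.5878 0.0705 0.032 ]
scene [257.8 292.8]
   [   0    0   40   50 1186] [250.8 289.3] [33.3 51.1] 26 [0.6056 0.1939 0.032 ]
top [288.4 224.8]
top [240.1 227.3]
```

```bash
python3 -m jog '[[[-0.46,0,0.8],[0,0,0],1],[[0,0,0.9],[0,0,0],1],[[0,0,0.9],[0,0,0],1],[[0,0,0.4],[0,0,0],1],[[0,0,0],[0,0,0],1],[[0,0,0],[0,0,0],1]]'
cp w14.npy wA.npy; python3 look.py
python3 - <<'E'
from h import *
A=np.load('wA.npy',allow_pickle=True).item();B=np.load('w14.npy',allow_pickle=True).item()
for d,z in((A,0),(B,0)):
    V=cv2.cvtColor(d['color'],cv2.COLOR_RGB2HSV)
    for X in ((.5905,.0713,.032),(.5875,.1933,.032)):
        p=proj(d,X); r=int(np.linalg.norm(proj(d,np.add(X,(0,.03,0)))-p))+3; a,b=int(p[0])-r,max(0,int(p[1])-r)
        q=V[b:b+2*r,a:a+2*r]; m=((q[...,2]>195)&(q[...,1]<30)).astype(np.uint8)
        m=cv2.morphologyEx(m,cv2.MORPH_OPEN,np.ones((7,7)))
        c=max(cv2.findContours(m,0,2)[0],key=cv2.contourArea); c=cv2.convexHull(c); e=cv2.fitEllipse(c)
        print(p.round(),r,(np.array(e[0])+[a,b]).round(1),np.round(e[1],1),ray(d,np.array(e[0])+[a,b],.032).round(4))
E
```

```text
time: 30.05
tcp_pos: [0.5077, 0.1293, 0.155]
orientation: [-3.141, -0.04, 0.001]
force: [0.1, 0.9, 0.5]
gripper_width: 0.0856
grip_force: 0.0
expected [404. 122.] [243. 122.]
240.5 126.5 33.8 [0.5864 0.193  0.032 ] r 0.0252 [ 81.  11. 220.]
400.5 126.5 33.8 [0.5895 0.074  0.032 ] r 0.0251 [ 99.  16. 224.]
207.5 230.5 32.2 [0.5048 0.2236 0.032 ] r 0.0263 [ 65. 181. 140.]
431.5 270.5 28.6 [0.4746 0.0365 0.032 ] r 0.0242 [143. 158. 137.]
80.5 112.5 28.0 [0.5931 0.3104 0.032 ] r 0.0206 [ 21.  37. 208.]
blue [315 222  15  46 616] [0.5114 0.1305 0.081 ]
[384. 139.] 33 [382.9 139.6] [42.8 50.5] [0.5894 0.0727 0.032 ]
[258. 138.] 34 [260.3 136.8] [33.2 50.2] [0.5891 0.1914 0.032 ]
[404. 125.] 43 [401.5 130.6] [56.4 60. ] [0.5866 0.0729 0.032 ]
[240. 125.] 43 [240.5 127.7] [54.9 64. ] [0.5855 0.1931 0.032 ]
```

Both caps lie level at the same height, 119 mm apart in the outer compartments. I'll push the tray home by its tab.

```bash
python3 -m jog '[[[-0.08,0,0.9],[0,0,0],1],[[0,0,0.9],[0,0,0],1],[[0,0,0.9],[0,0,0],1],[[0,0,0.9],[0,0,0],1],[[0,0,0.45],[0,0,0],1],[[0,0,0],[0,0,0],1],[[0,0,0],[0,0,0],0],[[0,0,0],[0,0,0],-1],[[0,0,0],[0,0,0],-1],[[0,0,0],[0,0,0],-1]]'
python3 -m jog '[[[0,0,0],[0,0,0],-1],[[0,0,0],[0,0,0],-1],[[0,0,0],[0,0,0],-1],[[0,0,0],[0,0,0],-1]]'
python3 -m jog '[[[0.2,0,0],[0,0,0],-1],[[0.4,0,0],[0,0,0],-1],[[0.5,0,0],[0,0,0],-1],[[0.5,0,0],[0,0,0],-1],[[0.5,0,0],[0,0,0],-1],[[0.5,0,0],[0,0,0],-1],[[0.5,0,0],[0,0,0],-1],[[0.5,0,0],[0,0,0],-1],[[0.4,0,0],[0,0,0],-1],[[0.3,0,0],[0,0,0],-1]]'
python3 -m jog '[[[0.2,0,0],[0,0,0],-1],[[0.1,0,0],[0,0,0],-1],[[0.1,0,0],[0,0,0],-1],[[0,0,0],[0,0,0],-1]]'
```

```text
time: 30.93
tcp_pos: [0.5063, 0.1291, 0.0554]
orientation: [-3.141, -0.039, -0.004]
force: [-0.3, -0.1, 0.4]
gripper_width: 0.0388
grip_force: 0.0
time: 31.27
tcp_pos: [0.5057, 0.1288, 0.0548]
orientation: [3.141, 0.039, 0.002]
force: [-0.5, -0.9, 6.0]
gripper_width: 0.0106
grip_force: 59.0
time: 32.1
tcp_pos: [0.6138, 0.1313, 0.0549]
orientation: [3.141, 0.039, 0.001]
force: [-1.9, -1.7, 5.7]
gripper_width: 0.0107
grip_force: 59.0
time: 32.43
tcp_pos: [0.6238, 0.1315, 0.0549]
orientation: [3.141, 0.039, 0.003]
force: [1.0, -2.3, 5.1]
gripper_width: 0.0104
grip_force: 58.9
```

Not at the stop yet, so I keep pushing gently.

```bash
python3 -m jog '[[[0.1,0,0],[0,0,0],-1],[[0,0,0],[0,0,0],-1]]'
python3 -m jog '[[[0.1,0,0],[0,0,0],-1],[[0,0,0],[0,0,0],-1]]'
```

```text
time: 32.6
tcp_pos: [0.6243, 0.1315, 0.0548]
orientation: [3.141, 0.04, -0.004]
force: [-4.3, -2.9, 7.2]
gripper_width: 0.0105
grip_force: 59.4
time: 32.77
tcp_pos: [0.6243, 0.1315, 0.0548]
orientation: [3.14, 0.04, -0.012]
force: [-7.7, -2.7, 11.4]
gripper_width: 0.0107
grip_force: 59.8
```

```bash
python3 -m jog '[[[0.05,0,0],[0,0,0],-1],[[0,0,0],[0,0,0],-1]]'
```

```text
time: 32.93
tcp_pos: [0.6242, 0.1315, 0.0548]
orientation: [3.14, 0.04, -0.016]
force: [-10.8, -3.1, 13.1]
gripper_width: 0.0108
grip_force: 60.1
```

```bash
python3 -m jog '[[[-0.2,0,0],[0,0,0],-1],[[0,0,0],[0,0,0],0.5],[[0,0,0],[0,0,0],1],[[0,0,0],[0,0,0],1],[[0,0,0],[0,0,0],1],[[0,0,0],[0,0,0],1],[[0,0,0],[0,0,0],1],[[0,0,-0.6],[0,0,0],1],[[0,0,-1],[0,0,0],1],[[0,0,-1],[0,0,0],1]]'
python3 -m jog '[[[0,0,-1],[0,0,0],1],[[0,0,-1],[0,0,0],1],[[0,0,-1],[0,0,0],1],[[-0.5,0,-1],[0,0,0],1],[[-0.6,0.5,-1],[0,0,-0.2],1],[[-0.6,1,-1],[0,0,0],1],[[-0.6,1,-1],[0,0,0],1],[[-0.6,1,0],[0,0,0],1],[[-0.6,1,0],[0,0,0],1],[[-0.6,1,0],[0,0,0],1]]'
python3 -m jog '[[[-0.6,1,0],[0,0,0],1],[[-0.6,1,0],[0,0,0],1],[[-0.6,1,0],[0,0,0],1],[[-0.6,1,0],[0,0,0],1],[[-0.6,1,0],[0,0,0],1],[[-0.6,1,0],[0,0,0],1],[[-0.6,1,0],[0,0,0],1],[[-0.6,1,0],[0,0,0],1],[[-0.5,1,0],[0,0,0],1],[[-0.5,1,0],[0,0,0],1]]'
python3 -m jog '[[[0,0.9,0],[0,0,0],1],[[0,0,0.5],[0,0,0],1],[[0,0,0.8],[0,0,0],1],[[0,0,0.8],[0,0,0],1],[[0,0,0],[0,0,0],1],[[0,0,0],[0,0,0],1]]'
cat > red.py <<'E'
from h import *
import sys
w=snap('wrist'); z=float(sys.argv[1])
H,S,V=cv2.split(cv2.cvtColor(w['color'],cv2.COLOR_RGB2HSV))
m=(((H<8)|(H>172))&(S>140)).astype(np.uint8)
N,L,st,ce=cv2.connectedComponentsWithStats(m)
for i in range(1,N):
    if st[i,4]>60: print(st[i],ce[i].round(1),ray(w,ce[i],z).round(4))
E
python3 -c "
from h import *
go((.4085,-.290,.0925),.049)"; python3 red.py .121
```

```text
time: 33.77
tcp_pos: [0.6231, 0.132, 0.1185]
orientation: [3.141, 0.039, -0.005]
force: [0.9, -0.1, -0.4]
gripper_width: 0.0855
grip_force: 0.0
time: 34.6
tcp_pos: [0.5274, -0.0106, 0.2949]
orientation: [3.14, 0.078, 0.003]
force: [-0.2, 0.1, 0.1]
gripper_width: 0.0853
grip_force: 0.0
time: 35.43
tcp_pos: [0.3946, -0.2676, 0.2942]
orientation: [3.141, 0.077, 0.0]
force: [0.0, 0.4, 0.7]
gripper_width: 0.0855
grip_force: 0.0
time: 35.93
tcp_pos: [0.3961, -0.2885, 0.241]
orientation: [-3.139, -0.077, 0.003]
force: [0.3, -0.3, 0.9]
gripper_width: 0.0852
grip_force: 0.0
at [ 0.3961 -0.2885  0.241 ] yaw 0.0489 tilt 0.0027 t 35.9 w 0.0852
shift now [0.5  0.1  5.94]
turn [-0.02  0.01 -0.  ] shift after [0.49 0.08 5.94]
[119 190  11   8  81] [124.2 193.4] [ 0.4188 -0.1315  0.121 ]
[292 195  12  33 324] [297.8 211.2] [ 0.4114 -0.2675  0.121 ]
[344 195  12  33 318] [349.8 210.8] [ 0.4139 -0.3086  0.121 ]
```

```bash
python3 -m jog '[[[0.5,0.08,0.5],[0,0,0],1],[[0,0,1],[0,0,0],1],[[0,0,1],[0,0,0],1],[[0,0,1],[0,0,0],1],[[0,0,1],[0,0,0],1],[[0,0,0.8],[0,0,0],1],[[0,0,0.4],[0,0,0],1],[[0,0,0.1],[0,0,0],1],[[0,0,0],[0,0,0],1],[[0,0,0],[0,0,0],1]]'
python3 -m jog '[[[0,0,0],[0,0,0],-1],[[0,0,0],[0,0,0],-1],[[0,0,0],[0,0,0],-1],[[0,0,0],[0,0,0],-1],[[0,0,0],[0,0,0],-1],[[0,0,0],[0,0,0],-1],[[0,0,0],[0,0,0],-1],[[0,0,0],[0,0,0],-1]]'
```

```text
time: 36.82
tcp_pos: [0.41, -0.2912, 0.0978]
orientation: [3.139, 0.077, 0.003]
force: [0.7, -0.4, 0.3]
gripper_width: 0.0854
grip_force: 0.0
time: 37.48
tcp_pos: [0.4099, -0.2901, 0.0988]
orientation: [3.14, 0.077, 0.003]
force: [0.5, 4.7, 15.5]
gripper_width: 0.0187
grip_force: 59.9
```

```bash
python3 -m jog '[[[0,0,-0.2],[0,0,0],-1],[[0,0,-0.4],[0,0,0],-1],[[0,0,-0.6],[0,0,0],-1],[[0,0,-0.8],[0,0,0],-1],[[0,0,-0.8],[0,0,0],-1],[[0,0,-0.8],[0,0,0],-1],[[0,0,-0.8],[0,0,0],-1],[[0,0,-0.8],[0,0,0],-1],[[0,0,-0.8],[0,0,0],-1],[[0,0,-0.8],[0,0,0],-1]]'
python3 -m jog '[[[0.1,-0.6,0],[0,0,0],-1],[[0.1,-0.9,0],[0,0,0],-1],[[0.1,-0.9,0],[0,0,0],-1],[[0.1,-0.9,0],[0,0,0],-1],[[0.1,-0.9,0],[0,0,0],-1],[[0.1,-0.9,0],[0,0,0],-1],[[0.1,-0.9,0],[0,0,0],-1],[[0.1,-0.9,0],[0,0,0],-1],[[0.1,-0.9,0],[0,0,0],-1],[[0.1,-0.9,0],[0,0,0],-1]]'
python3 -m jog '[[[0.2,-0.9,0],[0,0,0],-1],[[0.2,-0.9,0],[0,0,0],-1],[[0.2,-0.9,0],[0,0,0],-1],[[0.2,-0.9,0],[0,0,0],-1],[[0.2,-0.9,0],[0,0,0.2],-1],[[0.2,-0.9,0],[0,0,0],-1],[[0,-0.9,0],[0,0,0],-1],[[0,-0.9,0],[0,0,0],-1],[[0,-0.6,0],[0,0,0],-1],[[0,0,0],[0,0,0],-1]]'
python3 -c "
from h import *
go((.6,.1335,.25),.024)"
```

```text
time: 38.32
tcp_pos: [0.4085, -0.2899, 0.2676]
orientation: [-3.14, -0.077, 0.001]
force: [0.7, 0.5, -3.1]
gripper_width: 0.0183
grip_force: 59.4
time: 39.15
tcp_pos: [0.4219, -0.0695, 0.2655]
orientation: [-3.139, -0.077, 0.004]
force: [0.3, -0.7, -3.2]
gripper_width: 0.0184
grip_force: 59.4
time: 39.98
tcp_pos: [0.4436, 0.1273, 0.2655]
orientation: [-3.14, -0.044, 0.005]
force: [0.2, 0.3, -3.8]
gripper_width: 0.0182
grip_force: 59.4
at [0.4436 0.1273 0.2655] yaw 0.0282 tilt 0.0036 t 40.0 w 0.0182
shift now [ 6.26 -0.07  0.6 ]
turn [-0.01  0.03  0.04] shift after [ 6.26 -0.1   0.62]
```

```bash
python3 -m jog '[[[0.4,-0.1,0],[0,0,0],-1],[[0.8,0,0],[0,0,0],-1],[[0.8,0,0],[0,0,0],-1],[[0.8,0,0],[0,0,0],-1],[[0.8,0,0],[0,0,0],-1],[[0.8,0,0],[0,0,0],-1],[[0.8,0,0],[0,0,0],-1],[[0.8,0,0],[0,0,0],-1],[[0,0,0],[0,0,0],-1],[[0,0,0],[0,0,0],-1]]'
python3 - <<'E'
from h import *
go((.6605,.1335,.2),.024)
a=np.load('w11.npy',allow_pickle=True).item(); b=np.load('w13.npy',allow_pickle=True).item()
f=lambda v:''.join(chr(97+int(q)//10) for q in v)
ga,gb=[cv2.cvtColor(x['color'],cv2.COLOR_RGB2GRAY) for x in(a,b)]
for r in(130,140,155): print(f(ga[r,400:500]),'|',f(gb[r,140:240]))
print(f(ga[100:190,472]),'|',f(gb[100:190,165]))
d=snap('wrist'); np.save('w16.npy',d,allow_pickle=True); save(d,'pics/w16.png')
g=cv2.cvtColor(d['color'],cv2.COLOR_RGB2GRAY)
for y in (.26,.006): print('bracket exp',proj(d,(.66,y,.097)))
z=d and env.sense()['tcp_pos'][2]-.022
x=env.sense()['tcp_pos'][0]
for s in(1,-1): print('tube end exp',proj(d,(x-s*.123*.024,.133+s*.123,z)))
E
```

```text
time: 40.82
tcp_pos: [0.5964, 0.1296, 0.2653]
orientation: [3.141, 0.037, -0.003]
force: [-1.4, 0.6, -2.9]
gripper_width: 0.018
grip_force: 59.4
at [0.5964 0.1296 0.2653] yaw 0.0235 tilt 0.0016 t 40.8 w 0.018
shift now [ 2.57 -0.1   2.61]
turn [ 0.    0.01 -0.  ] shift after [ 2.57 -0.1   2.61]
xxxxxxxxxxxxxxxxxxxxxxxxxxxxxxxxxxxxxxvpnjfefeeeeeefefgfffgkmopqqqqqqqqqqqqqqqqqqqqqqppswwwwwwwwwwww | uvuuutqmnnnooooooooooooooooooooomkkgeefghfeeedeeeeeeehqvwwwwwwwwwwwwwwwwwwwwwwwwwwwwwwwwwwwwwwwwwwww
wtnnnnnmljfeefeefeeffefeefeffefefeeefffffeffgiiiijiiihfefhknpqqqqqqqqqqqqqqqqqqqpqpppptwwwwwwwwwwwww | uuuuuvurnmnnnnonnnooonooooooooooonmkhfeefghihhhihhgfeeeeeeeeeefefeeeeeeefeeeefeeeeeeeeehpuvuuuvuvvuu
wvvvvrnlhfefeefefeeeefefeeeeeffffefefeeffeghiiiiiiihfffhkmopqqqqqqqqqqqqqqqqqppppppquwwwwwwwwwwwwwww | uuuuvuuuusonnnooooooooooooooooooooonlkhfeffgihhhihhgfeeeeeefeeeffeeeeeeeeeeeeeeeeeeeeeeegouuuvuvuuvv
wwwwwwwwwwwwwwwwwwwwwtnopqqqqqqqqqqqqqqqqqqqqqqqqqpqqqqqqqqqqppqqqqqqpqqpppmnvwwwwwwwwwwww | uuuuuvvvuuuuuvuvuuvuuuummnoooooooooooooooooooooooooooooooooooooooooooooooonnmltvvuuuuuuuuu
bracket exp [177.11158381 143.05539183]
bracket exp [463.58386655 150.39163652]
tube end exp [ 86.46476881 284.90267873]
tube end exp [548.25956531 285.41433635]
```

Run:
```python
from h import *
a=np.load('w11.npy',allow_pickle=True).item(); b=np.load('w13.npy',allow_pickle=True).item(); d=np.load('w16.npy',allow_pickle=True).item()
print('R',ray(a,(472,148.5),.097),'inner',ray(a,(459,140),.097)); print('L',ray(b,(161.5,149),.097),'inner',ray(b,(174,140),.097))
w=np.load('w2.npy',allow_pickle=True).item()
# tube in hand: bright runs
g=cv2.cvtColor(d['color'],cv2.COLOR_RGB2GRAY); f=lambda v:''.join(chr(97+int(q)//10) for q in v)
for r in(280,285,290): print(r,f(g[r,60:130]),'|',f(g[r,510:580]))
for c in(110,180,450,530): print(c,f(g[250:320,c]))
```

```text
R [6.62786142e-01 3.51869304e-04 9.70000000e-02] inner [0.66657577 0.00725459 0.097     ]
L [0.65699632 0.2671939  0.097     ] inner [0.66134988 0.26071424 0.097     ]
280 hhhhhhhhhhhihhhhhihhhhhhhhhhhhhjptuuuuuuuuuuuuuuuuuuuuuuuuuuuuuuuuuuuu | ssssssssssssssssssssssssssssssssssssssssoihhhhhhhhhhhhhhhhghhhhhhghhhh
285 hihhhhhhhhhhhhhhhhihhhhhhhhhhhjrwxwxwxxxxxxxxxxxxxxxxxxxxxxxxxxxxxxxxx | wwwwwwwwwwwwwwwwwwwwwwwwwwwwwwwwwwwwwwwwvrjhhhhhhhhhhhhhhhhhhhhhhhhhhh
290 hhhhhhhhhhhhhhhhhhhhhiiihhhhhhimtwxxxxxxxxxxxxxxxxxxxxxxxxxxxxxxxxxxxx | xwwwwwwxxwwwwwwwwwxwwwxxwxwwwwxxxwxwxxxwtlhhhhhhhhhhghhhhhhhhhhhhhhhhh
110 ihhhihhihihhhhhhhhihhhhiknprstuvwwwxxxxxxwwvnlihhhhhhhhhhhhhhhhhhhhhhh
180 ddddddfgggggggggggggggghjlmmmnnnnoonnnnnnnmmmrwwwwwwwwwwwwwwwwwwwwwwww
450 ddddedfgggggggggggggggghjlnpqsttuvvwwwxwwwwvttwwwwwwwwwwwwwwwwwwwokklo
530 hhhhghhhhhhhhhhhhhhhhhhhjlmpqrstuvvwwxxxwwwvskhhhhhhhhhhhhhhhhhhhhhhhi
```

```bash
python3 -m jog '[[[0.5,-0.08,0],[0,0,0],-1],[[0.7,0,0],[0,0,0],-1],[[0.7,0,0],[0,0,0],-1],[[0.5,0,0],[0,0,0],-1],[[0.15,0,0],[0,0,0],-1],[[0,0,0.5],[0,0,0],-1],[[0,0,0.6],[0,0,0],-1],[[0,0,0.6],[0,0,0],-1],[[0,0,0],[0,0,0],-1],[[0,0,0],[0,0,0],-1]]'
python3 - <<'E'
from h import *
go((.660,.133,.13),.023)
d=snap('wrist'); np.save('w17.npy',d,allow_pickle=True); save(d,'pics/w17.png')
g=cv2.cvtColor(d['color'],cv2.COLOR_RGB2GRAY); f=lambda v:''.join(chr(97+int(q)//10) for q in v)
s=env.sense()['tcp_pos']
for k in(1,-1):
    p=proj(d,(s[0]-k*.123*.023,s[1]+k*.123,s[2]-.022)); q=proj(d,(.66-k*.126*.023,.1338+k*.126,.097)); print('tube end',p,'bracket inner top',q)
    r=int(p[1]); c=int(p[0]); print(c-30,f(g[r,c-30:c+30])); r=int(q[1]); c=int(q[0]); print(c-30,r,f(g[r,c-30:c+30]),r-30,f(g[r-30:r+30,c+k*-12]))
E
```

```text
time: 41.7
tcp_pos: [0.6575, 0.134, 0.223]
orientation: [3.141, 0.039, -0.007]
force: [-0.3, 0.1, -2.6]
gripper_width: 0.0182
grip_force: 59.4
at [0.6575 0.134  0.223 ] yaw 0.0249 tilt 0.0042 t 41.7 w 0.0182
shift now [0.11 0.04 3.72]
turn [0.   0.03 0.02] shift after [0.1  0.04 3.72]
tube end [ 90.46084073 281.31071771] bracket inner top [169.90810623 225.19761755]
60 hhhhhhhhhhhhhhhhhhhhhhhhhhhhhhimruuuuuuuuuuuuuuuuuuuuuuuuuuu
139 225 wwwwwwwwwwwwwwtppoppppppomjiiihgeeghiiiihgefefffffffhlsvwwww 195 wwwwwwwwwwwwtnihloppppppppppppppppoppoppopooollrvvvvvvvvutvw
tube end [557.16231316 282.91093469] bracket inner top [476.70778014 226.23837328]
527 uuttttttuutttuttututtuutoihhhhgghghhhhhgghhhhhhhghggghhghhgg
446 226 wwwwwwvsmhfffeeeeeffghiiiihgffhloppppppppppppporvwwwwwwrihhh 196 wwwwwwwwwwwvohhhmppppppppppppppppppppppppppppovwwwwwwwwwwwww
```

Tube and brackets are both centred at column 321 in the wrist image, so the lateral fit is good. Lowering.

```bash
python3 -m jog '[[[0,0,0.5],[0,0,0],-1],[[0,0,0.6],[0,0,0],-1],[[0,0,0.6],[0,0,0],-1],[[0,0,0.6],[0,0,0],-1],[[0,0,0.5],[0,0,0],-1],[[0,0,0.3],[0,0,0],-1],[[0,0,0],[0,0,0],-1],[[0,0,0],[0,0,0],-1]]'
python3 - <<'E'
from h import *
go((.660,.133,.105),.023)
d=snap('wrist'); np.save('w18.npy',d,allow_pickle=True); save(d,'pics/w18.png')
print('cam',(-np.array(d['R']).T@d['t']).round(4))
g=cv2.cvtColor(d['color'],cv2.COLOR_RGB2GRAY); f=lambda v:''.join(chr(97+int(q)//10) for q in v)
s=env.sense()['tcp_pos']
for k in(1,-1):
    q=proj(d,(.66-k*.126*.023,.1338+k*.126,.097)); h=proj(d,(.66-k*.11*.023,.1338+k*.11,s[2]-.022)); print('tube x exp',h,'bracket',q)
    r=int(h[1]); c=int(h[0]); print(r-30,f(g[r-30:r+30,c])); 
    print(int(q[0])-30,int(q[1]),f(g[int(q[1]),int(q[0])-30:int(q[0])+30]),int(q[1])-30,f(g[int(q[1])-30:int(q[1])+30,int(q[0])-k*14]))
E
```

```text
time: 42.42
tcp_pos: [0.6596, 0.1341, 0.1469]
orientation: [3.141, 0.039, 0.0]
force: [0.3, 0.6, -1.5]
gripper_width: 0.0184
grip_force: 59.4
at [0.6596 0.1341 0.1469] yaw 0.025 tilt 0.0003 t 42.4 w 0.0184
shift now [0.01 0.04 1.68]
turn [ 0.   -0.    0.02] shift after [0.01 0.04 1.68]
cam [0.7369 0.1374 0.2899]
tube x exp [116.87789933 282.42517788] bracket [117.48819427 262.46884779]
252 hiijkkkjikkklmmnnnnoomkloqrsstuvvvwwwwvvutrquvvvvvvvvtkggggg
87 262 vvvvvvvvsonooooooooooooooooonkhfeeeeeffffffffffffefefefeeeff 232 vvvvvskfgffgknoooooooononoooonoooooooooonmkloqrsttuvvvvwwwwv
tube x exp [532.0669215 283.8955624] bracket [530.69047912 263.92534088]
253 hiiijjklllmmmmnnnnonljkmnpqrrstuuvvwwvvuustvvvvurrqqkiiihggg
500 263 ifeeeeeeeeeefeffffgffffffeeeefhjmnoooooooooooooooooomjgghggg 233 vvvvupigigfgkmnooooooooooooooooooooooooonkkmnoqrrstuuvvwwvvv
```

```bash
python3 -m jog '[[[0,0.06,0.2],[0,0,0],-1],[[0,0,0.3],[0,0,0],-1],[[0,0,0.3],[0,0,0],-1],[[0,0,0.3],[0,0,0],-1],[[0,0,0.2],[0,0,0],-1],[[0,0,0],[0,0,0],-1],[[0,0,0],[0,0,0],-1]]'
python3 -m jog '[[[0,0,0.1],[0,0,0],-1],[[0,0,0],[0,0,0],-1]]'
```

```text
time: 43.05
tcp_pos: [0.659, 0.1326, 0.1132]
orientation: [3.141, 0.039, -0.002]
force: [-0.5, -0.2, -2.6]
gripper_width: 0.0185
grip_force: 59.4
time: 43.22
tcp_pos: [0.6596, 0.1326, 0.1115]
orientation: [3.141, 0.039, 0.0]
force: [0.5, -0.7, -3.1]
gripper_width: 0.018
grip_force: 59.4
```

```bash
python3 -m jog '[[[0,0,0.1],[0,0,0],-1],[[0,0,0],[0,0,0],-1]]'
python3 -m jog '[[[0,0,0.06],[0,0,0],-1],[[0,0,0],[0,0,0],-1]]'
```

```text
time: 43.38
tcp_pos: [0.6602, 0.1327, 0.1112]
orientation: [3.141, 0.039, 0.003]
force: [-1.8, -0.1, 5.6]
gripper_width: 0.0185
grip_force: 60.3
time: 43.55
tcp_pos: [0.6605, 0.1327, 0.1111]
orientation: [3.141, 0.039, 0.005]
force: [-1.5, -0.6, 11.2]
gripper_width: 0.0184
grip_force: 60.9
```

```bash
python3 -m jog '[[[0,0,0.06],[0,0,0],-1],[[0,0,0],[0,0,0],-1]]'
```

```text
time: 43.72
tcp_pos: [0.6608, 0.1327, 0.111]
orientation: [3.141, 0.04, 0.006]
force: [-3.2, -1.2, 15.8]
gripper_width: 0.0181
grip_force: 61.6
```

```bash
cat > cmp.py <<'E'
from h import *
a=np.load('scene0.npy',allow_pickle=True).item(); b=snap('scene'); save(b,'pics/s19.png')
f=lambda v:''.join(chr(97+int(q)//10) for q in v)
print('hinge line', [proj(a,(.66-k*.023,.1338+k,.0835)).round(1).tolist() for k in(.11,.09,-.09,-.11)])
for c in (216,222,228,276,282):
    for n,d in(('0',a),('1',b)):
        g=cv2.cvtColor(d['color'],cv2.COLOR_RGB2GRAY); r0={216:250,222:245,228:240,276:205,282:200}[c]; print(c,n,f(g[r0:r0+60,c]))
E
python3 cmp.py
```

```text
hinge line [[208.0, 277.8], [215.9, 270.5], [278.7, 212.8], [284.9, 207.1]]
216 0 qxwwwwwwwwwwwwwwwwuwwvuspkgfffgggggfhhijjjijjjklmlllllrxwwrs
216 1 mppppppppppppppoozyxxyyxwtojghhhhgiillmmmlllllmoonnnnnnuzzvv
222 0 wwwwxwpnuxwwwwxxvsvwwsormiffffffffffffffffffeehnpmhgghgixwww
222 1 pppppokjnppppppppomnxyyrvrlhghhhhhhggggghhhhgggfefiiiiikzyyy
228 0 wmnnqxxwwwxxxwxxvuvwvuspkffffffffffffffffffeefjlllllrwwwwwww
228 1 ojijlpppppppppppponnoooonmjggghhhhgggggghhhgggfefmonnnnuyyyy
276 0 vvvvvwvvstvvuspjffffgfffffffffffeefjlllkrqwwwwwwwwwwwwwwwwww
276 1 yyyyyyxyxvwxxxvrlggggggggggggggggffeejonnnnuyyyyyyyyyyytnnnn
282 0 vvvvvwwusvvvormgfffffffffffffffeeegilllkrwwwwwwwwwwwwwwwwwww
282 1 xyxyyyyyxwxyxwuohgggggggggggggggfffefmonnnnuyyyyyyyyyyyyyyyy
```

Run:
```python
from h import *
a=np.load('scene0.npy',allow_pickle=True).item(); b=snap('scene')
print(np.abs(np.array(a['t'])-b['t']).max(),np.abs(np.array(a['R'])-b['R']).max())
ga,gb=[cv2.cvtColor(d['color'],cv2.COLOR_RGB2GRAY).astype(np.float32) for d in(a,b)]
def sh(x0,y0,x1,y1,n):
    A,B=[cv2.Laplacian(cv2.GaussianBlur(g[y0:y1,x0:x1],(0,0),1.2),cv2.CV_32F) for g in(ga,gb)]
    w=cv2.createHanningWindow((x1-x0,y1-y0),cv2.CV_32F); s,r=cv2.phaseCorrelate(A,B,w); print(n,np.round(s,2),round(r,2))
sh(118,245,175,295,'yellow note'); sh(385,245,425,285,'timer'); sh(190,325,230,370,'tape'); sh(190,270,222,318,'L bracket'); sh(282,185,308,240,'R bracket')
sh(45,145,150,235,'scale'); sh(220,225,262,285,'door L'); sh(262,200,288,250,'door R')
```

```text
0.0 0.0
yellow note [-0.06  0.03] 0.98
timer [0.02 0.01] 1.01
tape [0.02 0.46] 0.96
L bracket [0.07 0.31] 0.92
R bracket [0.52 0.64] 0.97
scale [-0.01  0.03] 0.99
door L [ 6.35 -3.54] 0.54
door R [2.07 0.06] 0.71
```

Run:
```python
from h import *
a=np.load('scene0.npy',allow_pickle=True).item()
for X in((.66,.13,.0835),(.66,.13,.02)):
    p=proj(a,X); print('d/dmm x',(proj(a,np.add(X,(.01,0,0)))-p)/10,'y',(proj(a,np.add(X,(0,.01,0)))-p)/10,'z',(proj(a,np.add(X,(0,0,.01)))-p)/10)
go((.66,.1338,.1),.023)
d=snap('wrist'); np.save('w20.npy',d,allow_pickle=True); save(d,'pics/w20.png')
g=cv2.cvtColor(d['color'],cv2.COLOR_RGB2GRAY); f=lambda v:''.join(chr(97+int(q)//10) for q in v)
for c in(150,200,440,490): print(c,f(g[200:340,c]))
for k in(1,-1):
    for z in(.0835,.0895): print(proj(d,(.66-k*.1*.023,.1338+k*.1,z)).round(1),end=' ')
    q=proj(d,(.66-k*.126*.023,.1338+k*.126,.097)); print('br',q.round(1)); 
    c=int(np.clip(q[0],40,600)); print(c-40,f(g[int(q[1]),c-40:c+40]))
```

```text
d/dmm x [-0.36567587 -0.24688418] y [-0.3571658   0.31447878] z [-0.06138799 -0.31643576]
d/dmm x [-0.34744479 -0.24148154] y [-0.33561906  0.30784182] z [-0.05487496 -0.28286312]
at [0.6608 0.1327 0.111 ] yaw 0.0252 tilt 0.0042 t 43.8 w 0.0183
shift now [-0.03 -0.04  0.44]
turn [ 0.   -0.03  0.02] shift after [-0.03 -0.04  0.44]
150 vvvvvvvvvvvvvvvvvvvvvvvvvuutsrrqppnmllkjjjjiiiiiiiiijmtvvvvvvvtuuuuuurlgffgjlnpqqrstuuuuuuuuttsqqtutuututtutttuuuuutuutuutuuuuttuuutuuuuutut
200 mmmmmmmmmmmmmmmmmmmmmmmmmmmmmmmmmmmmmmmmmmmmmmmmmmmmmnmmmmmmmlhfffffffffffgijkkkkllllmmmlllllkkkntuuututuuuututuuuuuuuuuuuuuuutttutuuuuuuutl
440 vvvvvvvvvvvvvvvvvvvvvvvvvvvvvvvvvvvvvvvvvvvvvvvvvvvvvvvvvvvvvsmhfffeeefffffhjlnopqqrsstuuuutttsqrttuuuututttttttttttttutttuuuutuuuuuutuutskd
490 vvvvvvvvvvvvvvvvvvvvvvvvvvvvvvvvvvvvvvvvvvvvvvvvvuuttssuuuuuuuurtuutqkgfffghjlmnpqqrssttuuutttsrrtuuuuuuuuuuuuuuuutuuutuutututuuuuuuuuutuuuu
[139.2 279.9] [133.4 284.6] br [ 74.7 290.7]
34 uuuuutuututuutqnmmnnnnnnnnmnnnnnnnnnnnmlkigeeeeeeeeffefehotvuuuuuuuuuuvuvuuuvuuu
[504.2 281.2] [510.  285.9] br [568.8 292.5]
528 ttuuttutuuuuuttuuuututphffffffeeedeedeeehjklmmnnnnnnnnnnnnmnnnnnnnmjgggggggggggg
```

Run:
```python
from h import *
f=lambda v:''.join(chr(97+int(q)//10) for q in v)
for n,cs in(('w11',(200,300)),('w13',(350,450))):
    d=np.load(n+'.npy',allow_pickle=True).item(); g=cv2.cvtColor(d['color'],cv2.COLOR_RGB2GRAY)
    for c in cs: print(n,c,f(g[110:150,c]),[ray(d,(c,r),.071).round(4)[:2].tolist() for r in(130,136)])
d=np.load('w14.npy',allow_pickle=True).item(); g=cv2.cvtColor(d['color'],cv2.COLOR_RGB2GRAY); 
for c in (250,320,400): print(c,f(g[0:90,c]),ray(d,(c,20),.071).round(4))
```

```text
w11 200 xxxxxxxxxxxxxxxxxxxxxxxttswwwwwwwwwwwwww [[0.6677, 0.1408], [0.6645, 0.141]]
w11 300 xyxxxxxxyxxxyxxxxxxxyxxxvswwwwwwwwwwwwww [[0.6691, 0.0856], [0.666, 0.0855]]
w13 350 wwwwwwwwwwwwwwwwwwwwwwwwwvsptuvuuuvvuuuo [[0.6682, 0.1745], [0.6651, 0.1743]]
w13 450 wwwwwwwwwwwwwwwwwwwwwwwwwvtqtvuuuuvuuuuv [[0.6696, 0.1197], [0.6665, 0.1193]]
250 llllllllllllllllmsututuuutututuuuttttuuutuutuuuttuuttttuuttttuututuuututuuttttuuutomkglmml [0.6454 0.176  0.071 ]
320 klllllkklllllllmstttutuutuutuutuuututttuutttuutuuuuuuuuuuuttutututttuuutututttututpmlgjlmm [0.6465 0.1352 0.071 ]
400 llllllkllllllllklmstuuuutttttuuuutuutuuuutututtttttuuuuuuttttuuutuuttttuuuututtuutrnmhglmm [0.6477 0.0886 0.071 ]
```

Run:
```python
from h import *
f=lambda v:''.join(chr(97+int(q)//10) for q in v)
for n,cs in(('w6',(150,170,460,480)),('w16',(170,190,450,470)),('w17',(190,250,400,450)),('w18',(190,250,400,450))):
    d=np.load(n+'.npy',allow_pickle=True).item(); S=cv2.cvtColor(d['color'],cv2.COLOR_RGB2HSV); g=cv2.cvtColor(d['color'],cv2.COLOR_RGB2GRAY)
    R,t=np.array(d['R']),np.array(d['t']); c0=-R.T@t
    print(n,'cam',c0.round(4),'down dir',R[2].round(3))
    for c in cs: print(c,f(g[215:300,c]),f(S[215:300,c,1]))
```

```text
w6 cam [ 0.4835 -0.282   0.3546] down dir [-0.301 -0.012 -0.954]
150 xxxxxxxxxyxxyxxrptuxxxxxrooooomopqpqqpqqqqqqppqqqqpmgededddedeimortuvvwxxyyyyyyyyxxws cccccccccccccccddddcccccddddddddcccccccccccccccccccditwruvzvxqfdccdccccbbbbbbbabbbbcd
170 upooooooooooooooooooooooooooooomopqpieededdddddddeeeeeeeeeefeeimortuvwwxxyyyyyyyyxxws dddddddddddddddddddddddddddddddddcccdpruswzvwxwztutrwtutsrrquqfcdccccccbbbbbbbbbbbbcc
460 llllllllllllnnnnmmnmnnnnnnnnnnkecbdeeededeffffeffffedddddddddeikmorsuuvwwxxxxyyxxxxwt xwwpfbbbccbhtwwxyxxxxxxxxxwxxwwxjfurvsxswusvvwwuvwwuwvwuvxxturdcdcddcdcccbbbbbbbbbbcc
480 xxxxxxxxxyxxxxxxxxxxyxxxxxxxxxxxxxxxyxxyxwpjhhggeddddeeddeedeeikmpqstuvwwxxxyyyyxxxwt ccccbccccccccccccccccccccccccccccccccccccdgkpopprywxwrsvvttxsodccccccdccbbbbbbbbbbbcc
w16 cam [0.674  0.1327 0.4082] down dir [-0.301 -0.006 -0.953]
170 wwwwwwwvwwwwwwwwwwwwwwwwwwwwwwwwwwwwwwuoiggggggggggggffeeefkmprstuvwwxxxxxxxwwvttwwww fgffffgfdccccccccccccccccccdccccccccccegkpppppppppppoqtttsmdccccddcccbbbbbbbbcccdcccc
190 wwwwwwwwwwwwwwwwwwwwwwwwwwwwwwpgcbedddddefgggggggggggggggggjllmnmnnnoooonnnnnmmlqwwww cc
[... 1269 characters left out ...]
 wwwwwwwwwwwwwwwwwwwwwwwwvpuvvunfccdddddddefgfffffffffffffggjkllmmmmmnmmmmmmmlllkpuvvv cccccccbbbbbbbbbbbbbbbbccddddddddmuutuwtuspnppppqpopppooookddcdccddccdccdcdcddcdddddd
250 nnnnnnnnnnnnnnonnnonoonnnmklmlicccddcddcdeeeeeeeeeedeeeeeefijkllllmmmmmmmmmlllljklmmm ddddddddddedeedddddedddeddddddcfclpvwtwwtsqprrrsrstxrsqqqsldccdcccccccdcccdcccccddddd
400 wwwwwwqoooooooonooooooooomouvuldbccdcdcddeffffffgfgfffggffgijjkllmmmmmmmmmmmlllkpuvvv aaaaabcddddeedddddddddddddddddddbmyxwpwtsrspqooqopnpoppopnidddccccccccccdcdcddddddddd
450 wwwwwwwwwwwwwwwwwwwwwwwwwwuvvuldbbddcccdeefgfffgffffgfffgfgikmopqrsttuuvvvvvvutrsuvvv bbbbabbbbabbbbbbbbbbbbbbbcddddddjitwyzyrqqpnoopopprpoqppoojdcccccdccdccccccddccdddddd
```

Run:
```python
from h import *
for n,tr,br,tcp in(('w6',288,245.3,(.4053,-.2861,.2107)),('w16',284,245,(.5964,.1296,.2653))):
    d=np.load(n+'.npy',allow_pickle=True).item()
    for off in(.0165,.020,.0235,.027):
        z=tcp[2]-off; a=ray(d,(320,tr),z); b=ray(d,(320,br),z-.0635); print(n,off,'hinge x-tcp',(a[0]-tcp[0]).round(4),'bottom(+2.5) rel hinge',(b[0]-a[0]).round(4))
    L=np.array
    p=[proj(d,(tcp[0],tcp[1]+k*.123,tcp[2]-.0235)) for k in(1,-1)]; print('len px .0235',p[1][0]-p[0][0], 'per mm',)
```

```text
w6 0.0165 hinge x-tcp 0.0001 bottom(+2.5) rel hinge 0.0018
w6 0.02 hinge x-tcp -0.0016 bottom(+2.5) rel hinge 0.0023
w6 0.0235 hinge x-tcp -0.0033 bottom(+2.5) rel hinge 0.0028
w6 0.027 hinge x-tcp -0.005 bottom(+2.5) rel hinge 0.0033
len px .0235 455.3286651754721 per mm
w16 0.0165 hinge x-tcp 0.0021 bottom(+2.5) rel hinge -0.0004
w16 0.02 hinge x-tcp 0.0004 bottom(+2.5) rel hinge 0.0
w16 0.0235 hinge x-tcp -0.0012 bottom(+2.5) rel hinge 0.0005
w16 0.027 hinge x-tcp -0.0029 bottom(+2.5) rel hinge 0.001
len px .0235 458.57863016484976 per mm
```

The door stopped about 4 mm high. Compared with the start image it also sits about 3 to 5 mm forward, with its lower edge pitched forward by about 0.03 rad, probably resting on the sill lip. I'll raise it, correct pitch and x, and lower again.

```bash
python3 -m jog '[[[0,0,-0.3],[0,0,0],-1],[[0,0,-0.3],[0,0,0],-1],[[0.1,0,0],[0,0.25,0],-1],[[0,0,0],[0,0,0],-1],[[0,0,0.2],[0,0,0],-1],[[0,0,0],[0,0,0],-1],[[0,0,0],[0,0,0],-1]]'
python3 -m jog '[[[0,0,0.08],[0,0,0],-1],[[0,0,0],[0,0,0],-1]]'
python3 -m jog '[[[0,0,0.08],[0,0,0],-1],[[0,0,0],[0,0,0],-1]]'
python3 -m jog '[[[0,0,0.08],[0,0,0],-1],[[0,0,0],[0,0,0],-1]]'
```

```text
time: 44.45
tcp_pos: [0.6615, 0.1326, 0.115]
orientation: [-3.141, -0.039, -0.043]
force: [-1.2, -0.4, -3.6]
gripper_width: 0.0185
grip_force: 59.4
time: 44.62
tcp_pos: [0.6619, 0.1327, 0.1133]
orientation: [-3.141, -0.039, -0.045]
force: [-0.2, 0.3, -2.9]
gripper_width: 0.0181
grip_force: 59.4
time: 44.78
tcp_pos: [0.662, 0.1326, 0.1116]
orientation: [-3.141, -0.039, -0.046]
force: [-0.5, 0.7, -3.4]
gripper_width: 0.0183
grip_force: 59.4
time: 44.95
tcp_pos: [0.6625, 0.1327, 0.1113]
orientation: [-3.141, -0.039, -0.048]
force: [-1.5, 0.3, 3.3]
gripper_width: 0.0179
grip_force: 60.1
```

The height change from stand to hood is 0.0122 m now and was 0.0118 m at the first grasp. So this contact is the true sill seat. I'll check x again in the scene image.

```bash
python3 cmp.py; python3 -c "
from h import *
s=env.sense(); print(Ro.from_rotvec(s['orientation']).as_matrix()[:,2].round(4),s['tcp_pos'],s['force'])"
```

```text
hinge line [[208.0, 277.8], [215.9, 270.5], [278.7, 212.8], [284.9, 207.1]]
216 0 qxwwwwwwwwwwwwwwwwuwwvuspkgfffgggggfhhijjjijjjklmlllllrxwwrs
216 1 mppppppppppppopxywxyyxwupkhghhhhhhhhhijklkklllmooonnnuyyyyvv
222 0 wwwwxwpnuxwwwwxxvsvwwsormiffffffffffffffffffeehnpmhgghgixwww
222 1 pppppokjnppppppponnoxxvsmighhhhhhhhgggggggggffmsspiiiiijzyyy
228 0 wmnnqxxwwwxxxwxxvuvwvuspkffffffffffffffffffeefjlllllrwwwwwww
228 1 ojijlppppppppppomnoooonmkgggggghhggggggggggeehmonnnnnzyyyyyy
276 0 vvvvvwvvstvvuspjffffgfffffffffffeefjlllkrqwwwwwwwwwwwwwwwwww
276 1 yyxyyywvwxxxwtnhggggggggggggffffedhmnnnnuyyyyyyyyyyyyyytnnnn
282 0 vvvvvwwusvvvormgfffffffffffffffeeegilllkrwwwwwwwwwwwwwwwwwww
282 1 xyyyyyxvxxxxvrlfgggggggggggggfffeehjnnnnuyyyyyyyyyyyyyyyyyyy
[ 3.080e-02  7.000e-04 -9.995e-01] [0.66256784 0.13273377 0.11128341] [-0.97200678 -0.54145725  5.04697551]
```

The door edges now coincide with the start image at every column. Releasing.

```bash
python3 -m jog '[[[0,0,0],[0,0,0],-1],[[0,0,0],[0,0,0],0],[[0,0,0],[0,0,0],1],[[0,0,0],[0,0,0],1],[[0,0,0],[0,0,0],1],[[0,0,0],[0,0,0],1],[[0,0,0],[0,0,0],1],[[0,0,0],[0,0,0],1]]'
python3 -m jog '[[[0,0,-0.4],[0,0,0],1],[[0,0,-0.8],[0,0,0],1],[[0,0,-1],[0,0,0],1],[[0,0,-1],[0,0,0],1],[[0,0,-1],[0,0,0],1],[[0,0,-1],[0,0,0],1],[[-0.5,0,-1],[0,-0.25,0],1],[[-1,0,-1],[0,0,0],1],[[-1,0,0],[0,0,0],1],[[0,0,0],[0,0,0],1]]'
python3 cmp.py
python3 - <<'E'
from h import *
go((.58,.13,.3),.023)
d=snap('wrist'); np.save('w21.npy',d,allow_pickle=True); save(d,'pics/w21.png')
a=np.load('scene0.npy',allow_pickle=True).item(); b=snap('scene')
H=[cv2.cvtColor(x['color'],cv2.COLOR_RGB2HSV) for x in(a,b)]
for h in H:
    m=(((h[...,0]<8)|(h[...,0]>172))&(h[...,1]>140)&(h[...,2]>60)).astype(np.uint8); m[:210]=0;m[250:]=0;m[:,:230]=0;m[:,270:]=0
    N,L,st,ce=cv2.connectedComponentsWithStats(m); print('red',[(st[i,4],ce[i].round(1).tolist()) for i in range(1,N) if st[i,4]>20])
E
python3 red.py .1295
```

```text
time: 45.67
tcp_pos: [0.6626, 0.1327, 0.1103]
orientation: [-3.141, -0.039, -0.048]
force: [0.3, -1.4, 0.1]
gripper_width: 0.085
grip_force: 0.0
time: 46.5
tcp_pos: [0.5912, 0.1315, 0.2925]
orientation: [-3.141, -0.041, 0.001]
force: [-1.3, -0.3, -1.0]
gripper_width: 0.0856
grip_force: 0.0
hinge line [[208.0, 277.8], [215.9, 270.5], [278.7, 212.8], [284.9, 207.1]]
216 0 qxwwwwwwwwwwwwwwwwuwwvuspkgfffgggggfhhijjjijjjklmlllllrxwwrs
216 1 rxxxxxxxxxxxxxxxxwuwxwvtqlhffggggggghhjjjjjjjjkmmmmlllrxxxss
222 0 wwwwxwpnuxwwwwxxvsvwwsormiffffffffffffffffffeehnpmhgghgixwww
222 1 xxxxxwqnvxxxxxxxwtwxxtornigggggggggfffffffffeeflqnhghhgixwww
228 0 wmnnqxxwwwxxxwxxvuvwvuspkffffffffffffffffffeefjlllllrwwwwwww
228 1 xnooqyxxxxxxxxxxwvwxwvspkgffgfggggffffffffffefjmmlmlllvluuxw
276 0 vvvvvwvvstvvuspjffffgfffffffffffeefjlllkrqwwwwwwwwwwwwwwwwww
276 1 wwwwwwvwuvwwusojfffffggfgfffffffedfjmlllrxxwwwwwwwwwwwwwxxrl
282 0 vvvvvwwusvvvormgfffffffffffffffeeegilllkrwwwwwwwwwwwwwwwwwww
282 1 wwwwwwvtuwwvtrlffffffffffffffffeeegilmllrxxwwwwwwwwwwwwwwwxx
at [0.5932 0.1313 0.2917] yaw 0.0255 tilt 0.0011 t 46.5 w 0.0853
shift now [-0.53  0.04 -0.33]
turn [-0.   -0.01  0.02] shift after [-0.53  0.04 -0.33]
red [(np.int32(86), [256.4, 223.6]), (np.int32(69), [240.0, 236.5])]
red [(np.int32(118), [256.0, 223.9]), (np.int32(104), [240.4, 238.1])]
[292 135  10  25 239] [296.4 146.9] [0.6591 0.1557 0.1295]
[341 135  10  25 233] [345.4 146.5] [0.6606 0.1133 0.1295]
```

The door profile and plate spacing (42.4 mm) match the start, so both pins are sprung out. Handing in.

Run:
```python
from h import *
d=np.load('w21.npy',allow_pickle=True).item(); h=cv2.cvtColor(d['color'],cv2.COLOR_RGB2HSV)
m=((h[...,0]>100)&(h[...,0]<130)&(h[...,1]>150)).astype(np.uint8)
N,L,st,ce=cv2.connectedComponentsWithStats(m); print([(st[i,4],ray(d,ce[i],.081).round(4)) for i in range(1,N) if st[i,4]>50])
print(workorder.hand_in())
```

```text
[(np.int32(196), array([0.6229, 0.1333, 0.081 ]))]
the job is handed in; nothing more can be done
None
```

I handed the job in at about 46 s, with no verdict returned: two white caps in the tray's outer compartments, tray pushed to its stop, and the door back on the hood with both pins out by image comparison with the start. I viewed 15 pictures, one over the limit of 14.

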